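# Load the bench warmer from the vial dispenser and tag it as in use

### The job

Slide the warmer's clear cover fully open, then empty the gravity dispenser: take the vials one after another from its low end and lay each one home in a free cradle of the warmer, where a vial may lie already. Once all are in, slide the cover fully shut, and finally hang the yellow tag by its eye on the slanting peg of the stand to show the warmer is in use, leaving the other things on the bench where they are.

Things in the scene. Friction and masses are not known exactly. Their poses are not given: they have to be found in the camera images.
- vial1: amber sample vial with white screw cap, a plain cylinder 28 mm in diameter and 61 mm long with flat ends, about 35 g; origin at its centre, own y axis along its length towards the cap (it turns about y as it rolls). At the start it lies crosswise in the dispenser
- vial2: amber sample vial with white screw cap, a plain cylinder 28 mm in diameter and 61 mm long with flat ends, about 35 g; origin at its centre, own y axis along its length towards the cap (it turns about y as it rolls). At the start it lies crosswise in the dispenser
- vial3: amber sample vial with white screw cap, a plain cylinder 28 mm in diameter and 61 mm long with flat ends, about 35 g; origin at its centre, own y axis along its length towards the cap (it turns about y as it rolls). At the start it lies crosswise in the dispenser
- vial4: amber sample vial with white screw cap, a plain cylinder 28 mm in diameter and 61 mm long with flat ends, about 35 g; origin at its centre, own y axis along its length towards the cap (it turns about y as it rolls). At the start it lies crosswise in the dispenser; it may be absent, then it reads None
- vial5: amber sample vial with white screw cap, a plain cylinder 28 mm in diameter and 61 mm long with flat ends, about 35 g; origin at its centre, own y axis along its length towards the cap (it turns about y as it rolls). If present, it already lies home in the warmer's middle cradle at the start; it may be absent, then it reads None
- chute: fixed gravity dispenser: blue walls, steel track falling 16 degrees to its own -x end, vials lying crosswise (along y). Origin on the bench under the centre of the vial resting at the stop, x uphill. From 22 mm uphill of that centre, walls and a clear roof bar the way: only the vial at the stop can be taken, lifted straight up by its two ends. The next one, touching it, rolls down by itself in about 1 s
- chute_end (a point): centre of a vial resting at the dispenser's stop, 62 mm above the bench. The stop is a lip 34 mm wide, its top about level with 4 mm above this centre; the track floor under this vial is 40 mm wide and 48 mm high, so fingers find free room beside and below the vial's ends. The dispenser's foot, 8 mm high, reaches 15 mm downhill and 210 mm uphill of this point and is 95 mm wide
- warmer: fixed white warmer. Origin on the bench under the middle of its bay (190 mm in x by 136 mm in y inside, walls 50 mm high, floor 5 mm). Five cradles, 36 mm apart along x, lie between low copper ridges (tops 21 mm high, 40 mm long), one vial each lying along y on rails 13 mm high, its ends free for fingers, 3 mm play in x. On the -y side is a housing 200 x 146 x 50 mm, over which the cover slides
- cradle1 (a point): centre of a vial lying home in the warmer's -x end cradle, 27 mm above the bench; the five cradle centres are evenly spaced (36 mm) on the line from cradle1 to cradle5
- cradle5 (a point): centre of a vial lying home in the warmer's +x end cradle, 27 mm above the bench; the five cradle centres are evenly spaced (36 mm) on the line from cradle1 to cradle5
- cover (a joint): clear sliding cover of the warmer, value in m: 0 fully shut over the bay, 0.145 fully open (slid along the warmer's -y over the housing). Stiff: about 2 N to slide it, and it stays where it is left. Starts 0 to 30 mm open. Plate 198 by 146 by 5 mm, top face 56 mm above the bench
- cover_grip (a point): grip height on the cover's blue handle, a bar 60 mm long (warmer's x), 14 mm wide (y) standing 34 mm above the cover; this point is on its middle, 79 mm above the bench and 11 mm below the bar's top. It moves with the cover
- stand: fixed peg stand: round foot 76 mm in diameter and 12 mm high, a post 14 mm in diameter and 134 mm high, and one red peg 7 mm thick slanting up at 40 degrees on its own -x side. Origin under the post
- peg_root (a point): where the peg's axis meets the post, 125 mm above the bench
- peg_tip (a point): the peg's free end, 48 mm along the peg from the root, 156 mm above the bench
- tag: yellow plastic in-use tag with a red field, a flat plate 84 (x) by 40 (y) by 6 mm (z), 25 g, origin at its centre. It lies flat on the bench. A 24 by 24 mm square eye goes through its +x end; the -x half is plain and can be gripped across the 40 mm
- tag_eye (a point): centre of the tag's square eye, 24 mm from the tag's centre along its +x
- bottle: small amber bottle 52 mm in diameter, 100 mm high, bystander; origin under it
- beaker: glass beaker 70 mm in diameter, 85 mm high, bystander; origin under it
- dish: closed clear culture dish 62 mm in diameter, 17 mm high, bystander; origin under it
- tipbox: green pipette-tip box 80 by 120 by 55 mm, bystander; origin under it
- timer: white bench timer 55 by 65 by 22 mm, bystander, may be absent (None); origin under it
- marker: square white and blue marker pen 120 by 12 by 12 mm, bystander; origin under its middle
Mind the look-alikes: they are no part of the job. Of the things that look like the tag, the larger one is meant.

How it is judged:
By the outcome, as a careful person would: the job done as asked, in the order asked, and still so for the second after the job is handed in, with the robot touching nothing.
Of vial4, vial5, timer only 1 to 3 are there at a start; the rules pass over those that are not, and their reading is None.
At some moment in a run one of tag may be knocked a few centimetres aside while the robot is not near it.
Once in a run the grip may slacken for a moment while it holds something.
It also fails if it takes over 192 s, if anything falls off the work surface, if the arm or the gripper's body presses on something with over 40 N, if the wrist force passes 120 N, or if a joint passes its speed limit or range.

### The arm

A 6-joint arm with a two-finger parallel gripper is mounted at the origin on the work surface. World frame = base frame: x ahead of the robot, y to its left, z up, the work surface at z = 0. Lengths are in m, angles in rad, forces in N, time in s.
With the tool pointing down it reaches from about 0.4 to 0.825 m from the base axis. Payload 7 kg.
Tool frame: the origin (TCP) lies midway between the tips of the shut fingers; the grasp point (between the pads) lies 19 mm behind it; z points along the fingers, y is the direction in which the jaws open and shut (so a half turn about z gives the same grasp; the last joint's range is limited). The gripper opens to 88 mm and grips with 3 to 60 N. Pads are 19 mm wide; open, the fingers measure 130 mm over their backs; the gripper's body (78 mm by 193 mm) begins 47 mm behind the grasp point.
Start: joints at [1.634, 0.359, 0.012, 0, -1.224, -0.288], TCP at [0.15, 0.658, 0.2] pointing down, gripper open.
Joint ranges: [-3.07, 3.07], [-1.43, 2.12], [-1.02, 1.25], [-3.03, 1.67], [-3.05, -0], [-3.03, 3.03]. Speed limits (rad/s): [2.39, 2.39, 3.01, 3.14, 3.14, 3.14].

### API

Orientations are given as a unit quaternion [x, y, z, w].
In Python, from workcell import status, snapshot, ticket gives the robot as it stands. The module is installed in compiled form; this text tells all that it offers.
- The arm moves only by the tool play_rows, never from a script. Its argument "increments" is a list of rows, each an object with "offset": the shift along the tool's x, y, z in mm, a list of three; "turn": the turn, a rotation vector about the tool's x, y, z in rad, a list of three. In form: [{"offset": [x, y, z], "turn": [rx, ry, rz]}, ...]. A call has 1 to 20 rows; each row is the pose to reach, as a shift and turn from the pose measured when the call began, along the tool's axes at that moment; what a row does not reach only later rows make up. A row lasts 1/12 s, in which the tool goes at most 41.7 mm and 7.16 degrees, less where a joint would pass 70% of its speed; a pose out of reach is approached as far as the arm can. A call with a gripper value outside its range is refused whole. "fingers" is the opening, from 0 (shut) to 1 (fully open), set as the call begins (left out, the last holds). The fingers move at their own pace and stop on an object; the grip force is fixed at half the most. Time passes only in rows, so rows that repeat a pose let the fingers close. It gives the time, the measured TCP pose, the force and the opening at its end, in the units of the state.
- status.sense(): the state, without advancing time (a new reading comes with each control period).
- snapshot(name): name is "scene" or "top" or "wrist"; returns a dict with "img" (400x640x3 uint8, blue, green, red), "intrinsics" (3x3 intrinsics, pixels), "extrinsics" (4x4, takes a point from world to camera coordinates). Camera axes: x right, y down, z forward; pixel columns grow to the right and rows downward; lengths in m; the calibration is good to about 2 mm. A picture is of the moment at which its call begins. There is no depth.
- ticket.close_job(): hands the job in, once; it reports no verdict.
The state is a dict: "t": time; "joints": joint angles; "joint_velocities": joint speeds; "effort": joint torques, N m; "eef_pos": TCP position; "orientation": TCP orientation; "wrist_force": force on the tool from outside, world axes, zero at the start; "wrist_torque": the same for the moment, N m; "opening": finger opening in m.
Only numpy, scipy, OpenCV 4.12 (cv2) and the standard library are available. Lean on these libraries where they do the work, as an engineer would, in place of code of your own. Each camera call takes 0.05 s, during which the arm holds its last target. There are 200 camera calls.

## Working session

There is one attempt and no reset: what is moved stays moved. The work goes in short steps, Python scripts to look and compute and a tool call to move; the robot and the scene stay as the last step left them, time stands still between calls to the robot, and variables do not carry over. Pictures are saved under pics/ and viewed, about 12 in all and at most 16, crops included, and the job is handed in when it is done.

Besides the shell and the picture viewer there is one more tool, called by a JSON object that holds its "name" and its "arguments". play_rows: Moves the arm, as the interface text tells. Its arguments: {"type":"object","properties":{"increments":{"type":"array"},"fingers":{"type":"number"}},"required":["increments"]}

```bash
mkdir -p pics; python3 - <<'E'
from workcell import status, snapshot
import cv2,numpy as np
s=status.sense();print({k:np.round(v,3).tolist() for k,v in s.items()})
for n in ("scene","top"):
    d=snapshot(n);cv2.imwrite(f"pics/{n}0.png",d["img"]);np.savez(f"{n}0.npz",**d);print(n,d["intrinsics"].round(1).tolist(),d["extrinsics"].round(4).tolist())
E
```

```text
{'t': 0.0, 'joints': [1.634, 0.359, 0.011, -0.0, -1.224, -0.288], 'joint_velocities': [0.002, -0.001, 0.0, 0.0, 0.001, 0.002], 'effort': [-0.0, -58.272, 29.305, 6.997, 0.007, -0.0], 'eef_pos': [0.15, 0.657, 0.199], 'orientation': [0.994, -0.112, -0.0, 0.001], 'wrist_force': [-0.235, -0.057, 0.148], 'wrist_torque': [0.014, -0.014, 0.018], 'opening': 0.087}
scene [[417.5, 0.0, 325.7], [0.0, 417.5, 196.1], [0.0, 0.0, 1.0]] [[0.8718, 0.4893, 0.0211, -0.4943], [0.2936, -0.4876, -0.8222, -0.0948], [-0.392, 0.723, -0.5688, 1.4811], [0.0, 0.0, 0.0, 1.0]]
top [[487.7, 0.0, 315.6], [0.0, 487.7, 200.1], [0.0, 0.0, 1.0]] [[-0.0062, -1.0, -0.0044, -0.0417], [-0.9969, 0.0065, -0.0779, 0.5735], [0.0779, 0.0039, -0.997, 1.4137], [0.0, 0.0, 0.0, 1.0]]
```

View pics/top0.png

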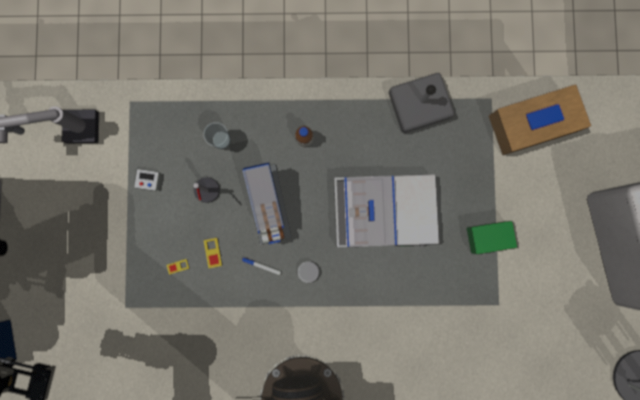

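View pics/scene0.png

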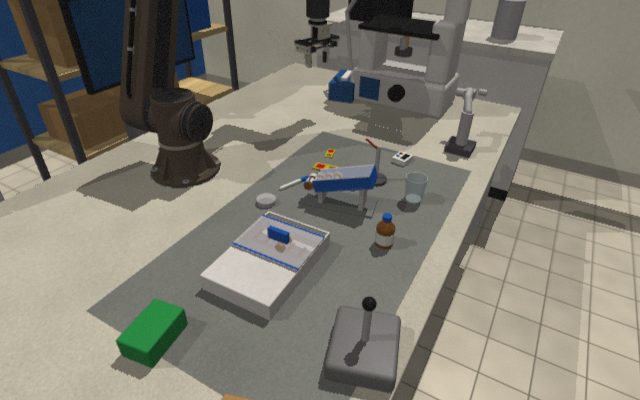

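Candidates: the tag is the larger yellow one at top (212,253), and its look-alike is the small one at (177,267). The dispenser is at (265,203) with its low end near (272,238). The warmer is at (387,211) with the cover handle at (371,210), and the stand is at (207,190).

```bash
python3 - <<'E'
import cv2,numpy as np
i=cv2.imread("pics/top0.png")
c=i[165:275,160:285];cv2.imwrite("pics/c1.png",cv2.resize(c,None,fx=6,fy=5.4545,interpolation=cv2.INTER_CUBIC))
c=i[165:255,325:445];cv2.imwrite("pics/c2.png",cv2.resize(c,None,fx=6,fy=6,interpolation=cv2.INTER_CUBIC))
E
```

```text
(no output)
```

View pics/c1.png

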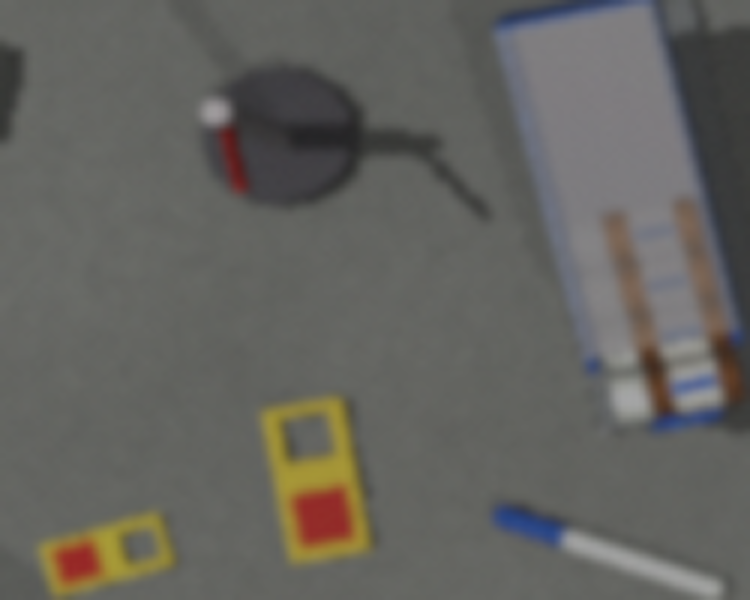

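View pics/c2.png

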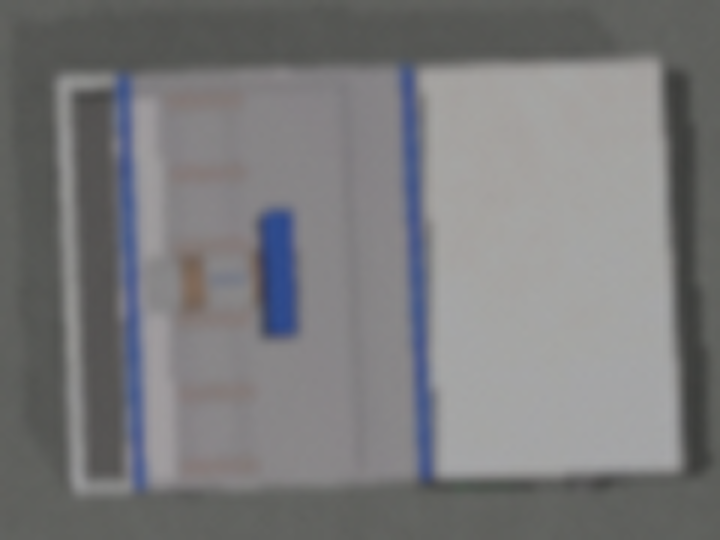

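```bash
cat > h.py <<'E'
import numpy as np,cv2
from workcell import status,snapshot
from scipy.spatial.transform import Rotation as R
def back(d,uv,z):
    K,E=d["intrinsics"],d["extrinsics"];uv=np.atleast_2d(uv).astype(float)
    r=np.c_[(uv-K[:2,2])/[K[0,0],K[1,1]],np.ones(len(uv))]@E[:3,:3]
    o=-E[:3,:3].T@E[:3,3];return o+r*((z-o[2])/r[:,2])[:,None]
def proj(d,P):
    K,E=d["intrinsics"],d["extrinsics"];p=np.atleast_2d(P)@E[:3,:3].T+E[:3,3]
    q=p@K.T;return q[:,:2]/q[:,2:]
def rel(p,yaw=None):
    "offset in tool mm & turn about tool z to put TCP at p pointing down with tool-x heading yaw"
    s=status.sense();r=R.from_quat(s["orientation"])
    o=r.inv().apply(np.array(p)-s["eef_pos"])*1000
    t=None
    if yaw is not None:
        g=R.from_euler("z",yaw)*R.from_euler("x",np.pi)
        t=(r.inv()*g).as_rotvec()
    print("offset",o.round(1),"turn",None if t is None else t.round(3))
def view(n,f):
    d=snapshot(n);cv2.imwrite(f"pics/{f}.png",d["img"]);np.savez(f"{f}.npz",**d);return d
def load(f):return dict(np.load(f+".npz"))
E
python3 - <<'E'
from h import *
d=load("top0")
a=lambda l:np.array(l,float)/[6,5.4545]+[160,165]
b=lambda l:np.array(l,float)/6+[325,165]
p=back
print("tag",p(d,a([[262,408],[342,397],[370,548],[290,563],[308,438]]),.006).round(4).tolist())
w=p(d,b([[57,78],[660,58],[686,470],[75,493]]),.05);print("warm",w.round(4).tolist(),w.mean(0))
print("handle",p(d,b([[279,210],[279,336],[262,272],[295,272]]),.09).round(4).tolist())
print("coveredge",p(d,b([[124,75],[140,488],[406,68],[428,478]]),.056).round(4).tolist())
print("posttop",p(d,a([[215,110]]),.134),"pegtip",p(d,a([[240,190]]),.156), "foot",p(d,a([[286,135]]),.012))
print("v1",p(d,a([[630,395],[608,395],[740,375]]),.07).round(4).tolist(),"lip",p(d,a([[655,425],[718,418]]),.066).round(4).tolist())
s=status.sense();print(R.from_quat(s["orientation"]).as_matrix().round(3).tolist())
dw=view("wrist","w0");print(dw["extrinsics"].round(3).tolist(),dw["intrinsics"].round(0).tolist())
E
```

```text
tag [[0.4585, 0.287, 0.006], [0.4643, 0.2476, 0.006], [0.3827, 0.233, 0.006], [0.3749, 0.2723, 0.006], [0.4422, 0.2641, 0.006]]
warm [[0.6348, -0.1006, 0.05], [0.6425, -0.3917, 0.05], [0.4444, -0.3991, 0.05], [0.4352, -0.1073, 0.05]] [ 0.53923125 -0.24966849  0.05      ]
handle [[0.567, -0.2023, 0.09], [0.5082, -0.2014, 0.09], [0.5381, -0.194, 0.09], [0.538, -0.2093, 0.09]]
coveredge [[0.6353, -0.1326, 0.056], [0.4375, -0.138, 0.056], [0.6377, -0.2681, 0.056], [0.4414, -0.275, 0.056]]
posttop [[0.60727818 0.28026452 0.134     ]] pegtip [[0.56535786 0.26308512 0.156     ]] foot [[0.60683004 0.27547663 0.012     ]]
v1 [[0.4643, 0.0984, 0.07], [0.4644, 0.1088, 0.07], [0.4744, 0.0465, 0.07]] lip [[0.4487, 0.087, 0.066], [0.4521, 0.0572, 0.066]]
[[0.975, -0.223, -0.0], [-0.223, -0.975, -0.002], [0.0, 0.002, -1.0]]
[[-0.222, -0.975, 0.001, 0.675], [-0.944, 0.215, 0.252, -0.032], [-0.245, 0.055, -0.968, 0.39], [0.0, 0.0, 0.0, 1.0]] [[303.0, 0.0, 318.0], [0.0, 303.0, 199.0], [0.0, 0.0, 1.0]]
```

```bash
python3 - <<'E'
from h import *
rel([.42,.35,.28]); rel([.45,.08,.26],.16)
E
```

```text
offset [331.4 239.9 -80.5] turn None
offset [420.9 496.4 -60.2] turn [ 0.001  0.    -0.385]
```

{"name": "play_rows", "arguments": {"increments": [{"offset":[331,240,-80],"turn":[0,0,0]},{"offset":[331,240,-80],"turn":[0,0,0]},{"offset":[331,240,-80],"turn":[0,0,0]},{"offset":[331,240,-80],"turn":[0,0,0]},{"offset":[331,240,-80],"turn":[0,0,0]},{"offset":[331,240,-80],"turn":[0,0,0]},{"offset":[331,240,-80],"turn":[0,0,0]},{"offset":[331,240,-80],"turn":[0,0,0]},{"offset":[331,240,-80],"turn":[0,0,0]},{"offset":[421,496,-60],"turn":[0,0,-0.385]},{"offset":[421,496,-60],"turn":[0,0,-0.385]},{"offset":[421,496,-60],"turn":[0,0,-0.385]},{"offset":[421,496,-60],"turn":[0,0,-0.385]},{"offset":[421,496,-60],"turn":[0,0,-0.385]},{"offset":[421,496,-60],"turn":[0,0,-0.385]},{"offset":[421,496,-60],"turn":[0,0,-0.385]},{"offset":[421,496,-60],"turn":[0,0,-0.385]},{"offset":[421,496,-60],"turn":[0,0,-0.385]},{"offset":[421,496,-60],"turn":[0,0,-0.385]},{"offset":[421,496,-60],"turn":[0,0,-0.385]}], "fingers": 1}}

```text
t: 1.82
eef_pos: [0.4502, 0.0806, 0.2598]
orientation: [0.997, 0.08, -0.0, 0.001]
wrist_force: [-0.4, -0.2, 0.3]
opening: 0.0877
```

```bash
python3 - <<'E'
from h import *
view("wrist","w1")
s=status.sense();print(s["eef_pos"],R.from_quat(s["orientation"]).as_euler("ZYX"))
rel([.538,-.202,.13],.033); rel([.538,-.202,.062],.033)
E
```

```text
[0.45019444 0.08095606 0.2597909 ] [1.60616780e-01 3.43507850e-04 3.14052039e+00]
offset [ 41.5 293.2 130.1] turn [0.001 0.    0.128]
offset [ 41.5 293.1 198.1] turn [0.001 0.    0.128]
```

View pics/w1.png

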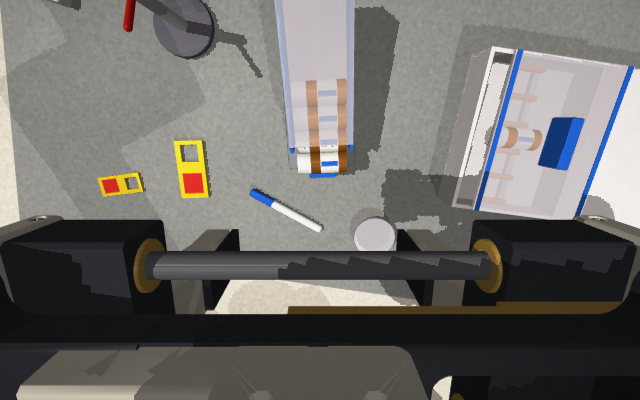

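The wrist view shows the stop vial at (298–348, 149–175), with about three more behind it under the roof, so four in all. The big tag is at (191,168), and the cover handle at (562,143). Opening the cover comes first.

{"name": "play_rows", "arguments": {"increments": [{"offset":[41,293,130],"turn":[0,0,0.128]},{"offset":[41,293,130],"turn":[0,0,0.128]},{"offset":[41,293,130],"turn":[0,0,0.128]},{"offset":[41,293,130],"turn":[0,0,0.128]},{"offset":[41,293,130],"turn":[0,0,0.128]},{"offset":[41,293,130],"turn":[0,0,0.128]},{"offset":[41,293,130],"turn":[0,0,0.128]},{"offset":[41,293,130],"turn":[0,0,0.128]},{"offset":[41,293,130],"turn":[0,0,0.128]},{"offset":[41,293,150],"turn":[0,0,0.128]},{"offset":[41,293,170],"turn":[0,0,0.128]},{"offset":[41,293,185],"turn":[0,0,0.128]},{"offset":[41,293,196],"turn":[0,0,0.128]},{"offset":[41,293,196],"turn":[0,0,0.128]}]}}

```text
t: 3.03
eef_pos: [0.5363, -0.2007, 0.0617]
orientation: [1.0, 0.017, -0.002, 0.0]
wrist_force: [-0.0, -0.2, 0.7]
opening: 0.0879
```

{"name": "play_rows", "arguments": {"increments": [{"offset":[0,0,0],"turn":[0,0,0]},{"offset":[0,0,0],"turn":[0,0,0]},{"offset":[0,0,0],"turn":[0,0,0]},{"offset":[0,0,0],"turn":[0,0,0]},{"offset":[0,0,0],"turn":[0,0,0]},{"offset":[0,0,0],"turn":[0,0,0]},{"offset":[0,0,0],"turn":[0,0,0]},{"offset":[0,0,0],"turn":[0,0,0]}], "fingers": 0}}

```text
t: 3.7
eef_pos: [0.5364, -0.2007, 0.0619]
orientation: [1.0, 0.017, -0.002, 0.0]
wrist_force: [-0.2, -0.2, 0.3]
opening: 0.0399
```

```bash
python3 - <<'E'
from h import *
s=status.sense();print(s["eef_pos"],s["opening"],s["wrist_force"],R.from_quat(s["orientation"]).as_euler("ZYX"))
d=load("w1")
v=back(d,[[298.5,163],[348,160.5],[322.5,162]],.064);print("v1",v.round(4).tolist())
print("wall",back(d,[[289,150],[354,148]],.085).round(4).tolist())
print("tag",back(d,[[174,142],[202,139],[209,196],[181,198],[188,153]],.006).round(4).tolist())
w=back(d,[[494,47],[455,207]],.05);print("warmer",w.round(4).tolist())
print("vial5",back(d,[[499,137],[545,139]],.034).round(4).tolist())
print("ridges",back(d,[[520,67],[483,205],[543,70]],.021).round(4).tolist())
print("handle",back(d,[[567,117],[583,120],[556,166],[540,163]],.09).round(4).tolist())
E
```

```text
[ 0.53638374 -0.20073892  0.06187154] 0.03989854331429128 [-0.15978978 -0.22576058  0.27531117] [0.03367075 0.00393645 3.14108938]
v1 [[0.4616, 0.1076, 0.064], [0.4747, 0.0466, 0.064], [0.4677, 0.0779, 0.064]]
wall [[0.478, 0.12, 0.085], [0.4926, 0.0449, 0.085]]
tag [[0.4546, 0.2893, 0.006], [0.4652, 0.2502, 0.006], [0.3832, 0.2344, 0.006], [0.3734, 0.2755, 0.006], [0.4422, 0.2688, 0.006]]
warmer [[0.6338, -0.1017, 0.05], [0.4343, -0.1099, 0.05]]
vial5 [[0.5342, -0.1495, 0.034], [0.5414, -0.2108, 0.034]]
ridges [[0.6249, -0.1565, 0.021], [0.4377, -0.1641, 0.021], [0.6262, -0.1873, 0.021]]
handle [[0.5654, -0.1856, 0.09], [0.5652, -0.2047, 0.09], [0.5103, -0.1931, 0.09], [0.5106, -0.1733, 0.09]]
```

{"name": "play_rows", "arguments": {"increments": [{"offset":[0,0,0],"turn":[0,0,0]},{"offset":[0,0,0],"turn":[0,0,0]},{"offset":[0,0,0],"turn":[0,0,0]},{"offset":[0,0,0],"turn":[0,0,0]},{"offset":[0,0,0],"turn":[0,0,0]},{"offset":[0,0,0],"turn":[0,0,0]},{"offset":[0,0,0],"turn":[0,0,0]}]}}

```text
t: 4.28
eef_pos: [0.5363, -0.2008, 0.0619]
orientation: [1.0, 0.017, -0.002, 0.0]
wrist_force: [0.7, -0.6, 0.4]
opening: 0.0123
```

{"name": "play_rows", "arguments": {"increments": [{"offset":[0,15,0],"turn":[0,0,0]},{"offset":[0,30,0],"turn":[0,0,0]},{"offset":[0,45,0],"turn":[0,0,0]},{"offset":[0,60,0],"turn":[0,0,0]},{"offset":[0,75,0],"turn":[0,0,0]},{"offset":[0,90,0],"turn":[0,0,0]},{"offset":[0,100,0],"turn":[0,0,0]},{"offset":[0,108,0],"turn":[0,0,0]},{"offset":[0,112,0],"turn":[0,0,0]},{"offset":[0,112,0],"turn":[0,0,0]}]}}

```text
t: 5.12
eef_pos: [0.5395, -0.3136, 0.0618]
orientation: [1.0, 0.016, -0.003, 0.0]
wrist_force: [-3.3, -1.1, 2.0]
opening: 0.0124
```

{"name": "play_rows", "arguments": {"increments": [{"offset":[0,2,0],"turn":[0,0,0]},{"offset":[0,4,0],"turn":[0,0,0]},{"offset":[0,6,0],"turn":[0,0,0]},{"offset":[0,7,0],"turn":[0,0,0]},{"offset":[0,7,0],"turn":[0,0,0]},{"offset":[0,7,0],"turn":[0,0,0]}]}}

```text
t: 5.62
eef_pos: [0.5397, -0.3202, 0.0618]
orientation: [1.0, 0.017, -0.003, 0.0]
wrist_force: [-3.4, 3.2, 3.8]
opening: 0.0124
```

{"name": "play_rows", "arguments": {"increments": [{"offset":[0,2,0],"turn":[0,0,0]},{"offset":[0,4,0],"turn":[0,0,0]},{"offset":[0,6,0],"turn":[0,0,0]},{"offset":[0,6,0],"turn":[0,0,0]},{"offset":[0,6,0],"turn":[0,0,0]}]}}

```text
t: 6.03
eef_pos: [0.5396, -0.3206, 0.0616]
orientation: [1.0, 0.017, -0.003, -0.003]
wrist_force: [-4.3, 29.6, 13.3]
opening: 0.0126
```

{"name": "play_rows", "arguments": {"increments": [{"offset":[0,0,0],"turn":[0,0,0]},{"offset":[0,0,0],"turn":[0,0,0]},{"offset":[0,0,0],"turn":[0,0,0]},{"offset":[0,0,-6],"turn":[0,0,0]},{"offset":[0,0,-30],"turn":[0,0,0]},{"offset":[0,0,-70],"turn":[0,0,0]},{"offset":[0,-40,-110],"turn":[0,0,0]},{"offset":[0,-80,-150],"turn":[0,0,0]},{"offset":[0,-120,-190],"turn":[0,0,0]},{"offset":[-80,-140,-200],"turn":[0,0,0]},{"offset":[-80,-145,-200],"turn":[0,0,0]},{"offset":[-80,-145,-200],"turn":[0,0,0]},{"offset":[-80,-145,-200],"turn":[0,0,0]}], "fingers": 1}}

```text
t: 7.12
eef_pos: [0.4546, -0.1787, 0.2669]
orientation: [1.0, 0.017, 0.0, -0.003]
wrist_force: [0.7, -0.1, -0.2]
opening: 0.0867
```

```bash
python3 - <<'E'
from h import *
d=view("wrist","w2")
s=status.sense();print(s["eef_pos"],s["opening"])
cv2.imwrite("pics/w2c.png",cv2.resize(d["img"][0:240,150:500],None,fx=2.2,fy=2.2,interpolation=cv2.INTER_CUBIC))
E
```

```text
[ 0.4558658  -0.17928263  0.2657241 ] 0.08710892619535694
```

View pics/w2c.png

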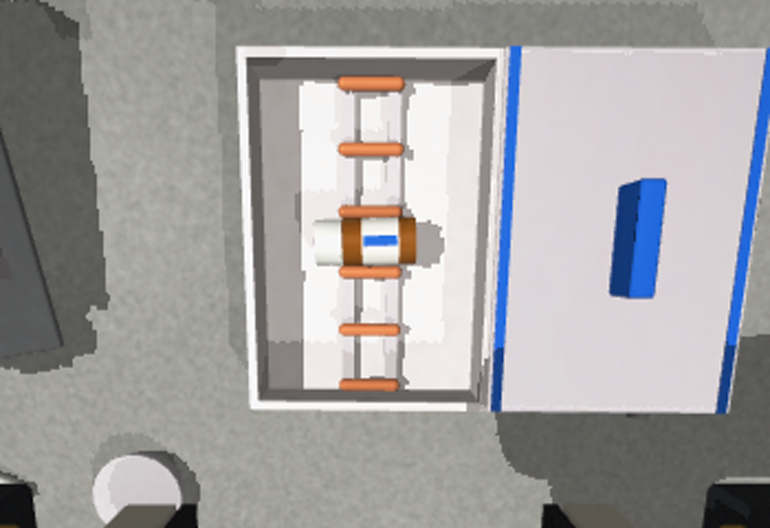

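The cover is open. The crop shows six ridges at crop rows 83 to 384, with vial5 between the third and fourth, spanning (314–416, 241).

```bash
python3 - <<'E'
from h import *
d=load("w2");c=lambda l:np.array(l,float)/2.2+[150,0]
r=back(d,c([[371,83],[371,148],[371,211],[371,271],[369,328],[369,384]]),.021);print(r.round(4).tolist(),r.mean(0))
print(back(d,c([[314,242],[416,241]]),.03).round(4).tolist())
print(back(d,c([[237,47],[252,409],[500,48]]),.05).round(4).tolist())
rel([.4677,.0779,.15],.17);rel([.4677,.0779,.043],.17)
E
```

```text
[[0.6254, -0.1718, 0.021], [0.5901, -0.1731, 0.021], [0.5542, -0.1743, 0.021], [0.5185, -0.1756, 0.021], [0.4831, -0.1756, 0.021], [0.4469, -0.1769, 0.021]] [ 0.53637596 -0.17455572  0.021     ]
[[0.5345, -0.1404, 0.03], [0.5372, -0.2023, 0.03]]
[[0.6337, -0.099, 0.05], [0.4338, -0.1053, 0.05], [0.638, -0.2411, 0.05]]
offset [  20.7 -256.   117.1] turn [-0.005 -0.    -0.136]
offset [  20.7 -255.5  224.1] turn [-0.005 -0.    -0.136]
```

{"name": "play_rows", "arguments": {"increments": [{"offset":[20,-256,0],"turn":[0,0,-0.15]},{"offset":[20,-256,0],"turn":[0,0,-0.15]},{"offset":[20,-256,0],"turn":[0,0,-0.15]},{"offset":[20,-256,0],"turn":[0,0,-0.15]},{"offset":[20,-256,0],"turn":[0,0,-0.15]},{"offset":[20,-256,0],"turn":[0,0,-0.15]},{"offset":[20,-256,0],"turn":[0,0,-0.15]},{"offset":[20,-256,40],"turn":[0,0,-0.15]},{"offset":[20,-256,80],"turn":[0,0,-0.15]},{"offset":[20,-256,116],"turn":[0,0,-0.15]},{"offset":[20,-256,116],"turn":[0,0,-0.15]},{"offset":[20,-256,116],"turn":[0,0,-0.15]}]}}

```text
t: 8.17
eef_pos: [0.4669, 0.0769, 0.1501]
orientation: [0.996, 0.092, -0.002, -0.001]
wrist_force: [0.5, 0.1, 1.9]
opening: 0.0877
```

```bash
python3 - <<'E'
from h import *
d=view("wrist","w3")
s=status.sense();print(s["eef_pos"],R.from_quat(s["orientation"]).as_euler("ZYX"))
print(proj(d,[[.468,.077,.062],s["eef_pos"]]))
cv2.imwrite("pics/w3c.png",cv2.resize(d["img"][60:300,200:440],None,fx=2.5,fy=2.5,interpolation=cv2.INTER_CUBIC))
E
```

```text
[0.4683227  0.07760963 0.15207551] [ 1.84187013e-01 -7.15493702e-04 -3.13765052e+00]
[[319.01699747 194.10035513]
 [318.40503177 226.91433379]]
```

View pics/w3c.png

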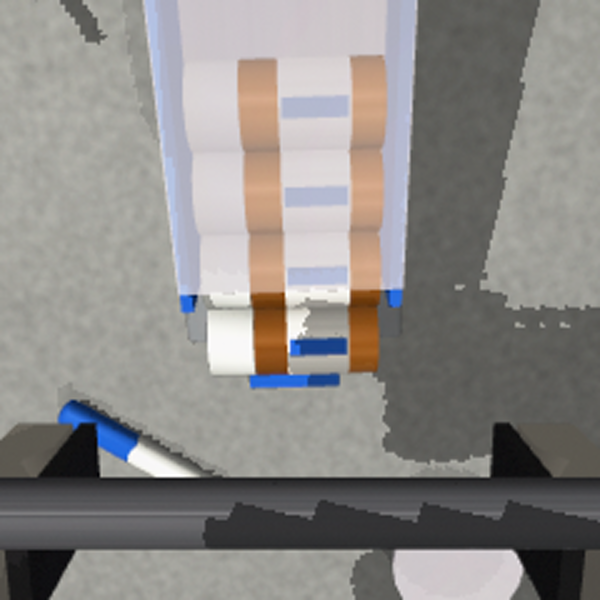

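```bash
python3 - <<'E'
from h import *
d=load("w3");E=d["extrinsics"];C=-E[:3,:3].T@E[:3,3]
yaw=.184;ux=np.array([np.cos(yaw),np.sin(yaw),0])
th=np.linspace(0,2*np.pi,361)
for off in (-6,-4,-2,0,2):
    c=np.array([.468,.077,.062])+off/1000*ux
    p=c+.014*(np.outer(np.cos(th),ux)+np.outer(np.sin(th),[0,0,1]))
    v=proj(d,p)[:,1];print(off,((v.min()-60)*2.5).round(1),((v.max()-60)*2.5).round(1))
print((np.array(proj(d,[.468,.077,.062])-[200,60])*2.5),C)
uy=np.array([-np.sin(yaw),np.cos(yaw),0])
for s in(-1,1):print((proj(d,np.array([.468,.077,.062])+s*.0305*uy)-[200,60])*2.5)
rel([.468,.077,.045])
E
```

```text
-6 313.3 388.5
-4 308.0 383.3
-2 302.7 378.2
0 297.4 373.0
2 292.1 367.8
[[297.54249366 335.25088783]] [0.53368442 0.08981363 0.33541183]
[[379.78855341 335.36809057]]
[[215.34559289 335.13375514]]
offset [ -0.5   1.  107.1] turn None
```

{"name": "play_rows", "arguments": {"increments": [{"offset":[-1.5,0,30],"turn":[0,0,0]},{"offset":[-1.5,0,60],"turn":[0,0,0]},{"offset":[-1.5,0,85],"turn":[0,0,0]},{"offset":[-1.5,0,100],"turn":[0,0,0]},{"offset":[-1.5,0,107],"turn":[0,0,0]},{"offset":[-1.5,0,107],"turn":[0,0,0]},{"offset":[-1.5,0,107],"turn":[0,0,0]}]}}

```text
t: 8.8
eef_pos: [0.4685, 0.0784, 0.0468]
orientation: [0.996, 0.092, 0.001, -0.002]
wrist_force: [-0.2, 0.2, 1.1]
opening: 0.0873
```

{"name": "play_rows", "arguments": {"increments": [{"offset":[0,0,0],"turn":[0,0,0]},{"offset":[0,0,0],"turn":[0,0,0]},{"offset":[0,0,0],"turn":[0,0,0]},{"offset":[0,0,0],"turn":[0,0,0]},{"offset":[0,0,0],"turn":[0,0,0]},{"offset":[0,0,0],"turn":[0,0,0]},{"offset":[0,0,0],"turn":[0,0,0]},{"offset":[0,0,0],"turn":[0,0,0]}], "fingers": 0}}

```text
t: 9.47
eef_pos: [0.4688, 0.0784, 0.0471]
orientation: [0.996, 0.092, 0.002, -0.002]
wrist_force: [-0.5, -0.9, 6.1]
opening: 0.0586
```

```bash
python3 - <<'E'
from h import *
s=status.sense();print(s["eef_pos"],s["opening"],s["wrist_force"],R.from_quat(s["orientation"]).as_euler("ZYX"))
rel([.4645,-.1772,.15],.032);rel([.4645,-.1772,.01],.032)
E
```

```text
[0.46879259 0.07838191 0.04714708] 0.05864983939037545 [-0.5390344  -0.8866161   6.08863171] [ 0.18470373 -0.00366141 -3.1373307 ]
offset [ -50.8  250.  -104.1] turn [-0.005 -0.003  0.153]
offset [-51.3 250.6  35.9] turn [-0.005 -0.003  0.153]
```

{"name": "play_rows", "arguments": {"increments": [{"offset":[0,0,-15],"turn":[0,0,0]},{"offset":[0,0,-30],"turn":[0,0,0]},{"offset":[0,0,-42],"turn":[0,0,0]},{"offset":[0,0,-42],"turn":[0,0,0]},{"offset":[-5,25,-42],"turn":[0,0,0]},{"offset":[-11,55,-42],"turn":[0,0,0.03]},{"offset":[-18,90,-42],"turn":[0,0,0.06]},{"offset":[-25,125,-42],"turn":[0,0,0.09]},{"offset":[-32,160,-42],"turn":[0,0,0.12]},{"offset":[-39,195,-42],"turn":[0,0,0.15]},{"offset":[-45,225,-42],"turn":[0,0,0.15]},{"offset":[-49,245,-42],"turn":[0,0,0.153]},{"offset":[-50,250,-42],"turn":[0,0,0.153]},{"offset":[-50,250,-42],"turn":[0,0,0.153]},{"offset":[-50,250,-42],"turn":[0,0,0.153]}]}}

```text
t: 10.72
eef_pos: [0.465, -0.1766, 0.0872]
orientation: [1.0, 0.015, 0.001, -0.003]
wrist_force: [0.7, 0.0, -0.7]
opening: 0.0583
```

```bash
python3 - <<'E'
from h import *
d=view("wrist","w4")
s=status.sense();print(s["eef_pos"],s["opening"],s["wrist_force"],R.from_quat(s["orientation"]).as_euler("ZYX"))
rel([.4645,-.1772,.012],.032)
cv2.imwrite("pics/w4.png",cv2.resize(d["img"][0:300,180:460],None,fx=2,fy=2,interpolation=cv2.INTER_CUBIC))
E
```

```text
[ 0.46518047 -0.17620189  0.08743787] 0.05849367439051962 [0.17191508 0.01911335 0.20622493] [ 3.16027795e-02 -2.32932668e-03 -3.13657959e+00]
offset [-0.9  1.4 75.4] turn [-0.005 -0.002 -0.   ]
```

View pics/w4.png

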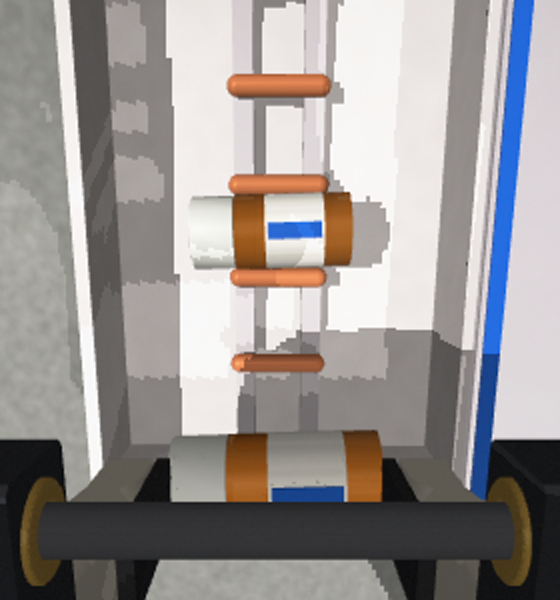

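The gripper holds the vial, whose top edge is at crop row 432. I'll work out its offset in the grip from that edge.

```bash
python3 - <<'E'
from h import *
d=load("w4");yaw=.032;ux=np.array([np.cos(yaw),np.sin(yaw),0]);t=np.array([.4652,-.1762,.0874])
th=np.linspace(0,2*np.pi,361)
for dz in(.013,.015,.017):
  for off in (-6,-4,-2,0,2):
    p=t+[0,0,dz]+off/1000*ux+.014*(np.outer(np.cos(th),ux)+np.outer(np.sin(th),[0,0,1]))
    print(dz,off,(proj(d,p)[:,1].min()*2).round(1))
v=[proj(d,[.5365,-.175,.027]+.014*(np.outer(np.cos(th),ux)+np.outer(np.sin(th),[0,0,1])))[:,1]*2 for _ in [0]][0];print("v5 expect",v.min(),v.max(),"seen 193-268")
print("ridges",(proj(d,[[.6254,-.172,.021],[.5905,-.172,.021],[.5545,-.174,.021],[.5185,-.175,.021],[.4825,-.176,.021]])*2)[:,1])
E
```

```text
0.013 -6 442.4
0.013 -4 436.2
0.013 -2 429.9
0.013 0 423.6
0.013 2 417.3
0.015 -6 444.5
0.015 -4 438.2
0.015 -2 431.9
0.015 0 425.6
0.015 2 419.2
0.017 -6 446.6
0.017 -4 440.3
0.017 -2 433.9
0.017 0 427.5
0.017 2 421.1
v5 expect 192.18914484066167 266.79023867759645 seen 193-268
ridges [-23.6950204   81.8125416  182.72271853 276.21025765 363.13506239]
```

{"name": "play_rows", "arguments": {"increments": [{"offset":[1.5,1,25],"turn":[0,0,0]},{"offset":[1.5,1,50],"turn":[0,0,0]},{"offset":[1.5,1,62],"turn":[0,0,0]},{"offset":[1.5,1,68],"turn":[0,0,0]},{"offset":[1.5,1,72],"turn":[0,0,0]},{"offset":[1.5,1,75],"turn":[0,0,0]},{"offset":[1.5,1,75],"turn":[0,0,0]},{"offset":[1.5,1,75],"turn":[0,0,0]}]}}

```text
t: 11.43
eef_pos: [0.4675, -0.1765, 0.0131]
orientation: [1.0, 0.016, 0.002, -0.002]
wrist_force: [-0.6, 1.2, -0.4]
opening: 0.0584
```

{"name": "play_rows", "arguments": {"increments": [{"offset":[0,0,0],"turn":[0,0,0]},{"offset":[0,0,0],"turn":[0,0,0]},{"offset":[0,0,0],"turn":[0,0,0]},{"offset":[0,0,0],"turn":[0,0,0]},{"offset":[0,0,0],"turn":[0,0,0]},{"offset":[0,0,-20],"turn":[0,0,0]},{"offset":[0,0,-55],"turn":[0,0,0]},{"offset":[0,0,-90],"turn":[0,0,0]},{"offset":[7,-254,-107],"turn":[0,0,-0.152]},{"offset":[7,-254,-107],"turn":[0,0,-0.152]},{"offset":[7,-254,-107],"turn":[0,0,-0.152]},{"offset":[7,-254,-107],"turn":[0,0,-0.152]},{"offset":[7,-254,-107],"turn":[0,0,-0.152]},{"offset":[7,-254,-107],"turn":[0,0,-0.152]},{"offset":[7,-254,-107],"turn":[0,0,-0.152]},{"offset":[7,-254,-107],"turn":[0,0,-0.152]},{"offset":[7,-254,-107],"turn":[0,0,-0.152]},{"offset":[7,-254,-107],"turn":[0,0,-0.152]}], "fingers": 0.86}}

```text
t: 12.93
eef_pos: [0.4656, 0.0762, 0.1211]
orientation: [0.996, 0.092, 0.002, -0.002]
wrist_force: [0.2, 0.1, -0.7]
opening: 0.0753
```

```bash
python3 - <<'E'
from h import *
s=status.sense();print(s["eef_pos"],s["opening"],s["wrist_force"])
rel([.4668,.078,.045],.184)
d=view("top","t1");dw=view("wrist","w5")
a=cv2.resize(d["img"][165:285,160:450],None,fx=2.6,fy=2.6,interpolation=cv2.INTER_CUBIC)
b=cv2.resize(dw["img"][60:300,100:640],(754,290))
cv2.imwrite("pics/t1c.png",np.vstack([a[:, :754],b]))
E
```

```text
[0.46563874 0.07620671 0.12113398] 0.07531981524173965 [ 0.23052209  0.05293976 -0.66924709]
offset [ 1.2 -1.2 76.1] turn [-0.004 -0.004 -0.   ]
```

View pics/t1c.png

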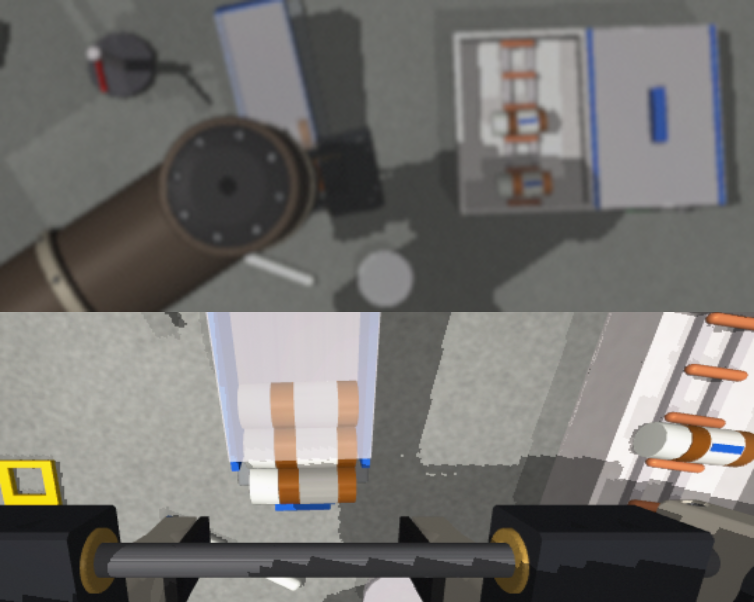

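{"name": "play_rows", "arguments": {"increments": [{"offset":[0,-1,30],"turn":[0,0,0]},{"offset":[0,-1,55],"turn":[0,0,0]},{"offset":[0,-1,70],"turn":[0,0,0]},{"offset":[0,-1,77],"turn":[0,0,0]},{"offset":[0,-1,77],"turn":[0,0,0]},{"offset":[0,-1,77],"turn":[0,0,0]}]}}

```text
t: 13.53
eef_pos: [0.4662, 0.0766, 0.0445]
orientation: [0.996, 0.091, 0.002, -0.002]
wrist_force: [0.5, 0.0, 0.3]
opening: 0.0758
```

{"name": "play_rows", "arguments": {"increments": [{"offset":[0,0,0],"turn":[0,0,0]},{"offset":[0,0,0],"turn":[0,0,0]},{"offset":[0,0,0],"turn":[0,0,0]},{"offset":[0,0,0],"turn":[0,0,0]},{"offset":[0,0,0],"turn":[0,0,0]},{"offset":[0,0,0],"turn":[0,0,0]},{"offset":[0,0,0],"turn":[0,0,0]}], "fingers": 0}}

```text
t: 14.12
eef_pos: [0.4669, 0.0769, 0.0453]
orientation: [0.996, 0.091, 0.002, -0.002]
wrist_force: [-0.9, 0.5, 7.1]
opening: 0.06
```

{"name": "play_rows", "arguments": {"increments": [{"offset":[0,0,0],"turn":[0,0,0]},{"offset":[0,0,-15],"turn":[0,0,0]},{"offset":[0,0,-30],"turn":[0,0,0]},{"offset":[0,0,-42],"turn":[0,0,0]},{"offset":[0,0,-42],"turn":[0,0,0]},{"offset":[-1,25,-42],"turn":[0,0,0]},{"offset":[-3,55,-42],"turn":[0,0,0.03]},{"offset":[-5,90,-42],"turn":[0,0,0.06]},{"offset":[-7,125,-42],"turn":[0,0,0.09]},{"offset":[-9,160,-42],"turn":[0,0,0.12]},{"offset":[-11,195,-42],"turn":[0,0,0.15]},{"offset":[-12,225,-42],"turn":[0,0,0.152]},{"offset":[-13,248,-42],"turn":[0,0,0.152]},{"offset":[-13,255,-42],"turn":[0,0,0.152]},{"offset":[-13,255,-42],"turn":[0,0,0.152]},{"offset":[-13,255,-42],"turn":[0,0,0.152]}]}}

```text
t: 15.45
eef_pos: [0.4995, -0.1764, 0.0855]
orientation: [1.0, 0.014, 0.002, -0.003]
wrist_force: [0.1, 0.3, -0.9]
opening: 0.0601
```

```bash
python3 - <<'E'
from h import *
s=status.sense();print(s["eef_pos"],s["opening"],s["wrist_force"])
rel([.5005,-.1761,.011],.032)
E
```

```text
[ 0.499484   -0.17635634  0.08551917] 0.06009108271325565 [ 0.13325371  0.25899007 -0.94419582]
offset [ 0.8  0.2 74.5] turn [-0.005 -0.003 -0.003]
```

{"name": "play_rows", "arguments": {"increments": [{"offset":[0.5,0,25],"turn":[0,0,0]},{"offset":[0.5,0,50],"turn":[0,0,0]},{"offset":[0.5,0,62],"turn":[0,0,0]},{"offset":[0.5,0,68],"turn":[0,0,0]},{"offset":[0.5,0,72],"turn":[0,0,0]},{"offset":[0.5,0,74],"turn":[0,0,0]},{"offset":[0.5,0,74],"turn":[0,0,0]},{"offset":[0.5,0,74],"turn":[0,0,0]}]}}

```text
t: 16.12
eef_pos: [0.5009, -0.1757, 0.0123]
orientation: [1.0, 0.015, 0.002, -0.003]
wrist_force: [0.6, 0.7, 0.2]
opening: 0.06
```

{"name": "play_rows", "arguments": {"increments": [{"offset":[0,0,1.5],"turn":[0,0,0]},{"offset":[0,0,1.5],"turn":[0,0,0]},{"offset":[0,0,1.5],"turn":[0,0,0]},{"offset":[0,0,1.5],"turn":[0,0,0]},{"offset":[0,0,1.5],"turn":[0,0,0]},{"offset":[0,0,-20],"turn":[0,0,0]},{"offset":[0,0,-55],"turn":[0,0,0]},{"offset":[0,0,-90],"turn":[0,0,0]},{"offset":[-26,-254,-108],"turn":[0,0,-0.152]},{"offset":[-26,-254,-108],"turn":[0,0,-0.152]},{"offset":[-26,-254,-108],"turn":[0,0,-0.152]},{"offset":[-26,-254,-108],"turn":[0,0,-0.152]},{"offset":[-26,-254,-108],"turn":[0,0,-0.152]},{"offset":[-26,-254,-108],"turn":[0,0,-0.152]},{"offset":[-26,-254,-108],"turn":[0,0,-0.152]},{"offset":[-26,-254,-108],"turn":[0,0,-0.152]},{"offset":[-26,-254,-108],"turn":[0,0,-0.152]},{"offset":[-26,-254,-108],"turn":[0,0,-0.152]}], "fingers": 0.86}}

```text
t: 17.62
eef_pos: [0.4668, 0.0762, 0.1213]
orientation: [0.996, 0.09, 0.002, -0.002]
wrist_force: [-0.2, 0.2, -1.0]
opening: 0.0747
```

```bash
python3 - <<'E'
from h import *
s=status.sense();print(s["eef_pos"],s["opening"],s["wrist_force"])
rel([.4668,.078,.045],.184)
E
```

```text
[0.4668091  0.07616893 0.12127943] 0.07469360824106992 [-0.15679379  0.20103043 -1.02043949]
offset [-0.1 -1.5 76.3] turn [-0.004 -0.005 -0.003]
```

{"name": "play_rows", "arguments": {"increments": [{"offset":[-0.5,-1,30],"turn":[0,0,0]},{"offset":[-0.5,-1,55],"turn":[0,0,0]},{"offset":[-0.5,-1,70],"turn":[0,0,0]},{"offset":[-0.5,-1,77],"turn":[0,0,0]},{"offset":[-0.5,-1,77],"turn":[0,0,0]},{"offset":[-0.5,-1,77],"turn":[0,0,0]}]}}

```text
t: 18.12
eef_pos: [0.4668, 0.0767, 0.0445]
orientation: [0.996, 0.09, 0.002, -0.002]
wrist_force: [0.2, 0.7, -0.7]
opening: 0.0757
```

{"name": "play_rows", "arguments": {"increments": [{"offset":[0,0,0],"turn":[0,0,0]},{"offset":[0,0,0],"turn":[0,0,0]},{"offset":[0,0,0],"turn":[0,0,0]},{"offset":[0,0,0],"turn":[0,0,0]},{"offset":[0,0,0],"turn":[0,0,0]},{"offset":[0,0,0],"turn":[0,0,0]},{"offset":[0,0,0],"turn":[0,0,0]}], "fingers": 0}}

```text
t: 18.7
eef_pos: [0.4676, 0.077, 0.0454]
orientation: [0.996, 0.09, 0.003, -0.002]
wrist_force: [-0.3, -1.6, 6.9]
opening: 0.06
```

{"name": "play_rows", "arguments": {"increments": [{"offset":[0,0,0],"turn":[0,0,0]},{"offset":[0,0,-15],"turn":[0,0,0]},{"offset":[0,0,-30],"turn":[0,0,0]},{"offset":[0,0,-42],"turn":[0,0,0]},{"offset":[0,0,-42],"turn":[0,0,0]},{"offset":[0,25,-42],"turn":[0,0,0]},{"offset":[0,55,-42],"turn":[0,0,0]},{"offset":[0,90,-42],"turn":[0,0,0]},{"offset":[0,125,-42],"turn":[0,0,0.03]},{"offset":[12,160,-42],"turn":[0,0,0.07]},{"offset":[26,195,-42],"turn":[0,0,0.11]},{"offset":[42,230,-42],"turn":[0,0,0.15]},{"offset":[55,258,-42],"turn":[0,0,0.15]},{"offset":[59,266,-42],"turn":[0,0,0.15]},{"offset":[59,266,-42],"turn":[0,0,0.15]},{"offset":[59,266,-42],"turn":[0,0,0.15]}]}}

```text
t: 20.03
eef_pos: [0.5721, -0.1744, 0.0854]
orientation: [1.0, 0.014, 0.002, -0.003]
wrist_force: [-0.5, -0.1, -0.3]
opening: 0.0596
```

```bash
python3 - <<'E'
from h import *
s=status.sense();print(s["eef_pos"],s["opening"],s["wrist_force"])
rel([.5733,-.174,.011],.032)
E
```

```text
[ 0.57213461 -0.17443365  0.08538874] 0.05962439336008688 [-0.47182999 -0.12448805 -0.2849506 ]
offset [ 0.9 -0.  74.4] turn [-0.005 -0.004 -0.003]
```

{"name": "play_rows", "arguments": {"increments": [{"offset":[0.5,0,25],"turn":[0,0,0]},{"offset":[0.5,0,50],"turn":[0,0,0]},{"offset":[0.5,0,62],"turn":[0,0,0]},{"offset":[0.5,0,68],"turn":[0,0,0]},{"offset":[0.5,0,72],"turn":[0,0,0]},{"offset":[0.5,0,75],"turn":[0,0,0]},{"offset":[0.5,0,75],"turn":[0,0,0]},{"offset":[0.5,0,75],"turn":[0,0,0]}]}}

```text
t: 20.7
eef_pos: [0.5734, -0.1738, 0.0112]
orientation: [1.0, 0.015, 0.002, -0.003]
wrist_force: [0.1, -0.1, -0.3]
opening: 0.0598
```

{"name": "play_rows", "arguments": {"increments": [{"offset":[0,0,0],"turn":[0,0,0]},{"offset":[0,0,0],"turn":[0,0,0]},{"offset":[0,0,0],"turn":[0,0,0]},{"offset":[0,0,0],"turn":[0,0,0]},{"offset":[0,0,0],"turn":[0,0,0]},{"offset":[0,0,-20],"turn":[0,0,0]},{"offset":[0,0,-55],"turn":[0,0,0]},{"offset":[0,0,-90],"turn":[0,0,0]},{"offset":[-100,-125,-109],"turn":[0,0,-0.08]},{"offset":[-100,-125,-109],"turn":[0,0,-0.08]},{"offset":[-100,-125,-109],"turn":[0,0,-0.08]},{"offset":[-100,-125,-109],"turn":[0,0,-0.08]},{"offset":[-99,-255,-109],"turn":[0,0,-0.152]},{"offset":[-99,-255,-109],"turn":[0,0,-0.152]},{"offset":[-99,-255,-109],"turn":[0,0,-0.152]},{"offset":[-99,-255,-109],"turn":[0,0,-0.152]},{"offset":[-99,-255,-109],"turn":[0,0,-0.152]},{"offset":[-99,-255,-109],"turn":[0,0,-0.152]}], "fingers": 0.86}}

```text
t: 22.2
eef_pos: [0.4662, 0.078, 0.1211]
orientation: [0.996, 0.091, 0.002, -0.002]
wrist_force: [0.7, 0.4, 0.3]
opening: 0.0753
```

```bash
python3 - <<'E'
from h import *
s=status.sense();print(s["eef_pos"],s["opening"],s["wrist_force"])
rel([.4668,.078,.045],.184)
E
```

```text
[0.46624678 0.07796175 0.12106067] 0.07528919477153292 [0.70262085 0.44162041 0.3000291 ]
offset [ 0.1  0.4 76.1] turn [-0.004 -0.005 -0.001]
```

{"name": "play_rows", "arguments": {"increments": [{"offset":[-0.5,0.5,30],"turn":[0,0,0]},{"offset":[-0.5,0.5,55],"turn":[0,0,0]},{"offset":[-0.5,0.5,70],"turn":[0,0,0]},{"offset":[-0.5,0.5,77],"turn":[0,0,0]},{"offset":[-0.5,0.5,77],"turn":[0,0,0]},{"offset":[-0.5,0.5,77],"turn":[0,0,0]}]}}

```text
t: 22.7
eef_pos: [0.4665, 0.0769, 0.0443]
orientation: [0.996, 0.091, 0.002, -0.002]
wrist_force: [0.8, 0.1, 0.1]
opening: 0.0758
```

{"name": "play_rows", "arguments": {"increments": [{"offset":[0,0,0],"turn":[0,0,0]},{"offset":[0,0,0],"turn":[0,0,0]},{"offset":[0,0,0],"turn":[0,0,0]},{"offset":[0,0,0],"turn":[0,0,0]},{"offset":[0,0,0],"turn":[0,0,0]},{"offset":[0,0,0],"turn":[0,0,0]},{"offset":[0,0,0],"turn":[0,0,0]}], "fingers": 0}}

```text
t: 23.28
eef_pos: [0.4672, 0.0771, 0.0452]
orientation: [0.996, 0.091, 0.003, -0.002]
wrist_force: [-0.6, -2.1, 7.1]
opening: 0.06
```

{"name": "play_rows", "arguments": {"increments": [{"offset":[0,0,0],"turn":[0,0,0]},{"offset":[0,0,-15],"turn":[0,0,0]},{"offset":[0,0,-30],"turn":[0,0,0]},{"offset":[0,0,-42],"turn":[0,0,0]},{"offset":[0,0,-42],"turn":[0,0,0]},{"offset":[0,25,-42],"turn":[0,0,0]},{"offset":[0,55,-42],"turn":[0,0,0]},{"offset":[0,90,-42],"turn":[0,0,0]},{"offset":[0,125,-42],"turn":[0,0,0.03]},{"offset":[20,155,-42],"turn":[0,0,0.07]},{"offset":[40,185,-42],"turn":[0,0,0.11]},{"offset":[60,215,-42],"turn":[0,0,0.15]},{"offset":[80,245,-42],"turn":[0,0,0.15]},{"offset":[92,268,-42],"turn":[0,0,0.15]},{"offset":[95,272,-42],"turn":[0,0,0.15]},{"offset":[95,272,-42],"turn":[0,0,0.15]},{"offset":[95,272,-42],"turn":[0,0,0.15]}]}}

```text
t: 24.7
eef_pos: [0.6088, -0.1732, 0.0855]
orientation: [1.0, 0.016, 0.002, -0.003]
wrist_force: [0.2, 0.1, -0.7]
opening: 0.0598
```

```bash
python3 - <<'E'
from h import *
s=status.sense();print(s["eef_pos"],s["opening"],s["wrist_force"])
rel([.6092,-.173,.011],.032)
E
```

```text
[ 0.60875659 -0.17315591  0.08554767] 0.05978667858446959 [ 0.17297309  0.09172538 -0.74132636]
offset [ 0.1  0.3 74.5] turn [-0.005 -0.004 -0.001]
```

{"name": "play_rows", "arguments": {"increments": [{"offset":[-0.5,0,25],"turn":[0,0,0]},{"offset":[-0.5,0,50],"turn":[0,0,0]},{"offset":[-0.5,0,62],"turn":[0,0,0]},{"offset":[-0.5,0,68],"turn":[0,0,0]},{"offset":[-0.5,0,72],"turn":[0,0,0]},{"offset":[-0.5,0,75],"turn":[0,0,0]},{"offset":[-0.5,0,75],"turn":[0,0,0]},{"offset":[-0.5,0,75],"turn":[0,0,0]}]}}

```text
t: 25.37
eef_pos: [0.6092, -0.1727, 0.0115]
orientation: [1.0, 0.016, 0.003, -0.003]
wrist_force: [1.2, 0.2, -1.1]
opening: 0.0599
```

{"name": "play_rows", "arguments": {"increments": [{"offset":[0,0,0],"turn":[0,0,0]},{"offset":[0,0,0],"turn":[0,0,0]},{"offset":[0,0,0],"turn":[0,0,0]},{"offset":[0,0,0],"turn":[0,0,0]},{"offset":[0,0,0],"turn":[0,0,0]},{"offset":[0,0,-20],"turn":[0,0,0]},{"offset":[0,0,-55],"turn":[0,0,0]},{"offset":[0,0,-95],"turn":[0,0,0]},{"offset":[-60,0,-130],"turn":[0,0,0]},{"offset":[-90,0,-170],"turn":[0,0,0]},{"offset":[-130,0,-200],"turn":[0,0,0]},{"offset":[-150,0,-230],"turn":[0,0,0]},{"offset":[-150,0,-240],"turn":[0,0,0]},{"offset":[-150,0,-240],"turn":[0,0,0]}], "fingers": 0.86}}

```text
t: 26.53
eef_pos: [0.4574, -0.1798, 0.2581]
orientation: [1.0, 0.016, 0.008, -0.002]
wrist_force: [1.1, 0.0, 0.4]
opening: 0.075
```

```bash
python3 - <<'E'
from h import *
d=view("wrist","w6");dt=view("top","t2")
s=status.sense();print(s["eef_pos"],s["opening"])
a=cv2.resize(d["img"][0:240,100:530],None,fx=1.8,fy=1.8,interpolation=cv2.INTER_CUBIC)
cv2.imwrite("pics/w6c.png",a)
rel([.5397,-.3206,.15],.033);rel([.5397,-.3206,.062],.033)
E
```

```text
[ 0.45816325 -0.1788608   0.25334415] 0.07570066482748987
offset [ 75.9 144.8 103.4] turn [-0.005 -0.011 -0.001]
offset [ 74.9 145.2 191.4] turn [-0.005 -0.011 -0.001]
```

View pics/w6c.png

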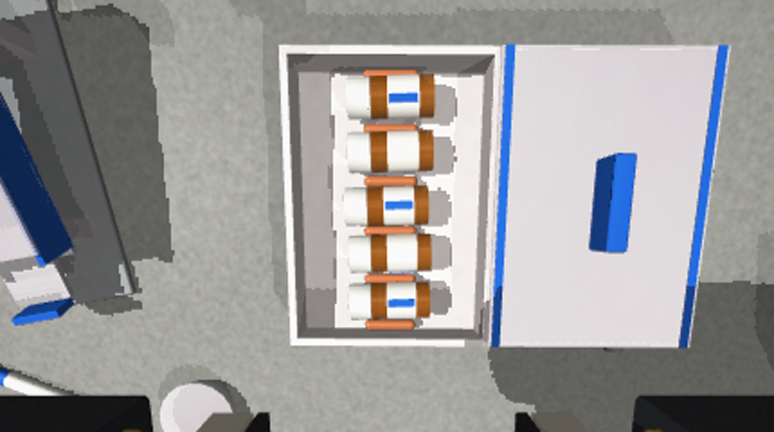

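All five vials lie home and the dispenser's low end is empty. Next I shut the cover.

{"name": "play_rows", "arguments": {"increments": [{"offset":[75,145,103],"turn":[0,-0.011,0]},{"offset":[75,145,103],"turn":[0,-0.011,0]},{"offset":[75,145,103],"turn":[0,-0.011,0]},{"offset":[75,145,103],"turn":[0,-0.011,0]},{"offset":[75,145,103],"turn":[0,-0.011,0]},{"offset":[75,145,103],"turn":[0,-0.011,0]},{"offset":[75,145,103],"turn":[0,-0.011,0]},{"offset":[75,145,125],"turn":[0,-0.011,0]},{"offset":[75,145,150],"turn":[0,-0.011,0]},{"offset":[75,145,175],"turn":[0,-0.011,0]},{"offset":[75,145,188],"turn":[0,-0.011,0]},{"offset":[75,145,191],"turn":[0,-0.011,0]},{"offset":[75,145,191],"turn":[0,-0.011,0]}]}}

```text
t: 27.72
eef_pos: [0.5394, -0.3196, 0.0619]
orientation: [1.0, 0.016, -0.001, -0.003]
wrist_force: [0.4, 0.3, 0.1]
opening: 0.0755
```

{"name": "play_rows", "arguments": {"increments": [{"offset":[0,0,0],"turn":[0,0,0]},{"offset":[0,0,0],"turn":[0,0,0]},{"offset":[0,0,0],"turn":[0,0,0]},{"offset":[0,0,0],"turn":[0,0,0]},{"offset":[0,0,0],"turn":[0,0,0]},{"offset":[0,0,0],"turn":[0,0,0]},{"offset":[0,0,0],"turn":[0,0,0]},{"offset":[0,0,0],"turn":[0,0,0]},{"offset":[0,0,0],"turn":[0,0,0]},{"offset":[0,0,0],"turn":[0,0,0]},{"offset":[0,0,0],"turn":[0,0,0]},{"offset":[0,0,0],"turn":[0,0,0]},{"offset":[0,0,0],"turn":[0,0,0]},{"offset":[0,0,0],"turn":[0,0,0]}], "fingers": 0}}

```text
t: 28.88
eef_pos: [0.5393, -0.3196, 0.0619]
orientation: [1.0, 0.016, -0.001, -0.003]
wrist_force: [-0.8, -0.3, -0.1]
opening: 0.0123
```

{"name": "play_rows", "arguments": {"increments": [{"offset":[0,-12,0],"turn":[0,0,0]},{"offset":[0,-27,0],"turn":[0,0,0]},{"offset":[0,-42,0],"turn":[0,0,0]},{"offset":[0,-57,0],"turn":[0,0,0]},{"offset":[0,-72,0],"turn":[0,0,0]},{"offset":[0,-87,0],"turn":[0,0,0]},{"offset":[0,-102,0],"turn":[0,0,0]},{"offset":[0,-117,0],"turn":[0,0,0]},{"offset":[0,-128,0],"turn":[0,0,0]},{"offset":[0,-135,0],"turn":[0,0,0]},{"offset":[0,-138,0],"turn":[0,0,0]},{"offset":[0,-138,0],"turn":[0,0,0]}]}}

```text
t: 29.88
eef_pos: [0.5354, -0.1798, 0.062]
orientation: [1.0, 0.017, -0.0, -0.003]
wrist_force: [6.0, 1.8, -7.9]
opening: 0.0122
```

{"name": "play_rows", "arguments": {"increments": [{"offset":[0,-3,0],"turn":[0,0,0]},{"offset":[0,-6,0],"turn":[0,0,0]},{"offset":[0,-9,0],"turn":[0,0,0]},{"offset":[0,-9,0],"turn":[0,0,0]},{"offset":[0,-9,0],"turn":[0,0,0]}]}}

```text
t: 30.3
eef_pos: [0.5349, -0.1712, 0.0636]
orientation: [1.0, 0.017, -0.0, -0.003]
wrist_force: [-2.2, -2.7, 8.6]
opening: 0.0011
```

```bash
python3 - <<'E'
from h import *
s=status.sense();print(s["eef_pos"],s["opening"],s["wrist_force"])
d=view("wrist","w7");dt=view("scene","s2")
a=cv2.resize(d["img"][0:240,100:530],None,fx=1.3,fy=1.3,interpolation=cv2.INTER_CUBIC)
b=cv2.resize(dt["img"][200:320,190:350],(559,419),interpolation=cv2.INTER_CUBIC)[:280]
cv2.imwrite("pics/w7c.png",np.vstack([a[:312,:559],b]))
E
```

```text
[ 0.53487844 -0.17124221  0.06356558] 0.0011097655640663904 [-2.24298287 -2.66152354  8.59539482]
```

View pics/w7c.png

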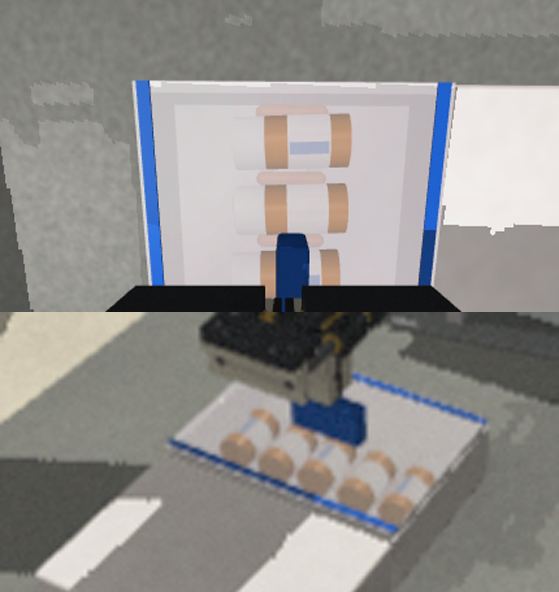

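{"name": "play_rows", "arguments": {"increments": [{"offset":[0,0,0],"turn":[0,0,0]},{"offset":[0,0,0],"turn":[0,0,0]},{"offset":[0,0,0],"turn":[0,0,0]},{"offset":[0,0,0],"turn":[0,0,0]},{"offset":[0,0,0],"turn":[0,0,0]},{"offset":[0,0,0],"turn":[0,0,0]},{"offset":[0,0,0],"turn":[0,0,0]},{"offset":[0,0,-15],"turn":[0,0,0]},{"offset":[0,0,-50],"turn":[0,0,0]},{"offset":[0,0,-90],"turn":[0,0,0]},{"offset":[-35,0,-120],"turn":[0,0,0]},{"offset":[-60,0,-150],"turn":[0,0,0]},{"offset":[-75,0,-190],"turn":[0,0,0]},{"offset":[-75,0,-200],"turn":[0,0,0]},{"offset":[-75,0,-200],"turn":[0,0,0]},{"offset":[-75,0,-200],"turn":[0,0,0]}], "fingers": 0.7}}

```text
t: 31.73
eef_pos: [0.4602, -0.1747, 0.2647]
orientation: [1.0, 0.017, 0.001, -0.003]
wrist_force: [-0.6, 1.3, -2.1]
opening: 0.0618
```

```bash
python3 - <<'E'
from h import *
s=status.sense();print(s["eef_pos"],s["opening"],s["wrist_force"])
view("wrist","w8");rel([.40,.255,.26],.19)
E
```

```text
[ 0.46020851 -0.1746952   0.26471596] 0.06177668760762008 [-0.60144443  1.269706   -2.12118499]
offset [ -45.3 -431.4    5.9] turn [-0.006 -0.001 -0.156]
```

{"name": "play_rows", "arguments": {"increments": [{"offset":[-45,-431,6],"turn":[0,0,-0.156]},{"offset":[-45,-431,6],"turn":[0,0,-0.156]},{"offset":[-45,-431,6],"turn":[0,0,-0.156]},{"offset":[-45,-431,6],"turn":[0,0,-0.156]},{"offset":[-45,-431,6],"turn":[0,0,-0.156]},{"offset":[-45,-431,6],"turn":[0,0,-0.156]},{"offset":[-45,-431,6],"turn":[0,0,-0.156]},{"offset":[-45,-431,6],"turn":[0,0,-0.156]},{"offset":[-45,-431,6],"turn":[0,0,-0.156]},{"offset":[-45,-431,6],"turn":[0,0,-0.156]},{"offset":[-45,-431,6],"turn":[0,0,-0.156]},{"offset":[-45,-431,6],"turn":[0,0,-0.156]},{"offset":[-45,-431,6],"turn":[0,0,-0.156]},{"offset":[-45,-431,6],"turn":[0,0,-0.156]},{"offset":[-45,-431,6],"turn":[0,0,-0.156]}], "fingers": 0.7}}

```text
t: 33.03
eef_pos: [0.4003, 0.2537, 0.2592]
orientation: [0.996, 0.094, -0.0, -0.002]
wrist_force: [-1.1, 0.1, -0.4]
opening: 0.0612
```

```bash
python3 - <<'E'
from h import *
s=status.sense();print(s["eef_pos"],s["opening"],s["wrist_force"])
d=view("wrist","w9");a=load("w8")["img"][0:230,200:460]
b=cv2.resize(d["img"][0:250,170:520],None,fx=2,fy=2,interpolation=cv2.INTER_CUBIC)
cv2.imwrite("pics/m1.png",np.vstack([b,np.zeros((92,700,3),np.uint8)]))
cv2.imwrite("pics/m1.png",b)
cv2.imwrite("pics/m2.png",cv2.resize(a,None,fx=2.5,fy=2.5,interpolation=cv2.INTER_CUBIC))
E
```

```text
[0.40026928 0.2537019  0.25924177] 0.06124951466882675 [-1.14318116  0.0712944  -0.40250696]
```

View pics/m1.png

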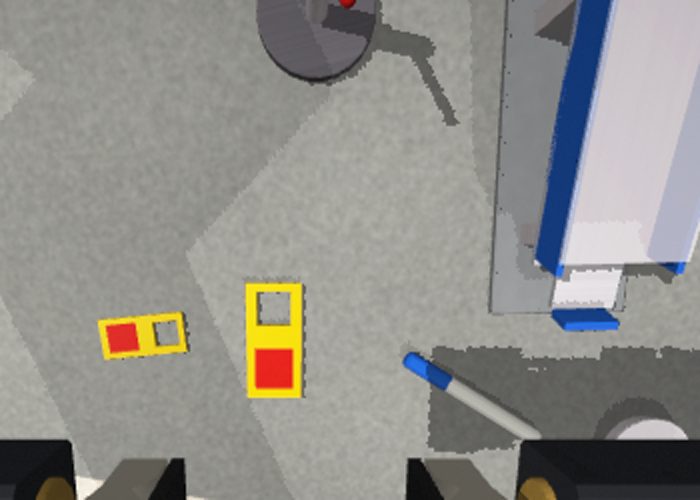

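View pics/m2.png

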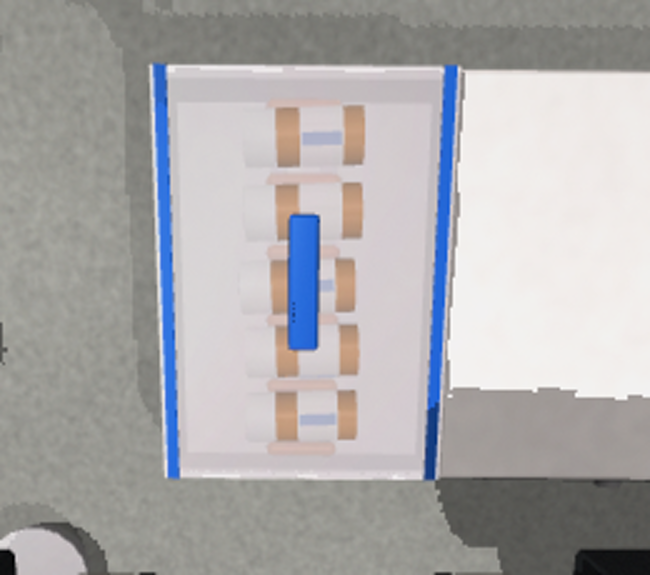

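```bash
python3 - <<'E'
from h import *
d=load("w8");c=lambda l:np.array(l,float)/2.5+[200,0]
print("cover edges",back(d,c([[152,65],[168,478],[459,65],[436,480]]),.056).round(4).tolist())
print("handle",back(d,c([[304,215],[304,350]]),.09).round(4).tolist())
d=load("w9");m=lambda l:np.array(l,float)/2+[170,0]
t=back(d,m([[246,283],[302,284],[302,397],[248,397]]),.006);e=back(d,m([[274,308]]),.006)
ax=(t[0]+t[1]-t[2]-t[3])/2;print("tag",t.mean(0).round(4),"eye",e.round(4),"yaw",np.arctan2(ax[1],ax[0]),np.linalg.norm(ax))
rel([.49,.27,.26],.19)
E
```

```text
cover edges [[0.6328, -0.1, 0.056], [0.4345, -0.1062, 0.056], [0.6375, -0.2436, 0.056], [0.4385, -0.249, 0.056]]
handle [[0.5654, -0.1736, 0.09], [0.5061, -0.1758, 0.09]]
tag [0.3936 0.27   0.006 ] eye [[0.4175 0.2748 0.006 ]] yaw 0.18986573460872141 0.0834125564403328
offset [91.1  0.8 -0.4] turn [-0.005 -0.001 -0.001]
```

View stand.

{"name": "play_rows", "arguments": {"increments": [{"offset":[40,0,-20],"turn":[0,0,0]},{"offset":[80,0,-20],"turn":[0,0,0]},{"offset":[91,0,-20],"turn":[0,0,0]},{"offset":[91,0,-20],"turn":[0,0,0]},{"offset":[91,0,-20],"turn":[0,0,0]}]}}

```text
t: 33.5
eef_pos: [0.4903, 0.2695, 0.2787]
orientation: [0.996, 0.093, -0.001, -0.002]
wrist_force: [0.7, 0.0, -0.6]
opening: 0.0617
```

```bash
python3 - <<'E'
from h import *
s=status.sense();print(s["eef_pos"])
d=view("wrist","w10")
cv2.imwrite("pics/m3.png",cv2.resize(d["img"][0:240,210:450],None,fx=2.5,fy=2.5,interpolation=cv2.INTER_CUBIC))
rel([.374,.266,.05],.19);rel([.374,.266,.001],.19)
E
```

```text
[0.49034797 0.26947908 0.278704  ]
offset [-114.3  -16.9  229.2] turn [-0.005  0.    -0.003]
offset [-114.3  -16.7  278.2] turn [-0.005  0.    -0.003]
```

View pics/m3.png

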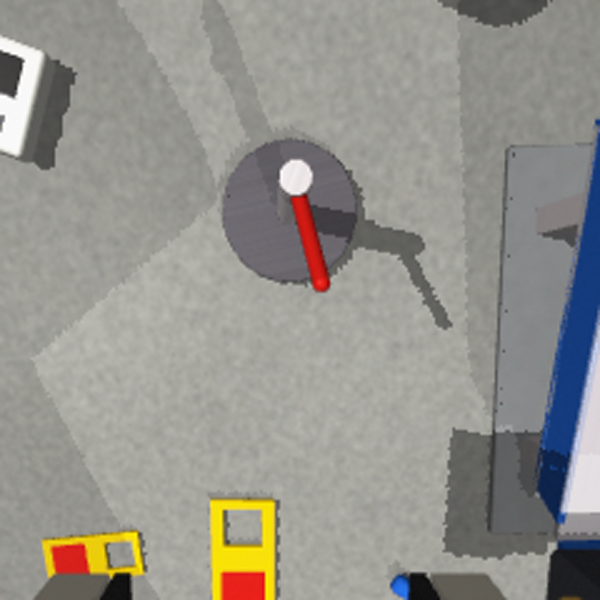

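```bash
python3 - <<'E'
from h import *
d=load("w10");c=lambda l:np.array(l,float)/2.5+[210,0]
for n,p,z in(("post",[296,177],.134),("tip",[321,285],.156),("foot",[290,211],.012),("tagL",[211,500],.006),("tagR",[276,501],.006),("eye",[244,527],.006)):print(n,back(d,c([p]),z).round(4))
E
```

```text
post [[0.6061 0.2819 0.134 ]]
tip [[0.5661 0.2646 0.156 ]]
foot [[0.6064 0.2816 0.012 ]]
tagL [[0.4313 0.2974 0.006 ]]
tagR [[0.4382 0.2574 0.006 ]]
eye [[0.4178 0.274  0.006 ]]
```

{"name": "play_rows", "arguments": {"increments": [{"offset":[-112,-17,100],"turn":[0,0,0]},{"offset":[-112,-17,100],"turn":[0,0,0]},{"offset":[-112,-17,120],"turn":[0,0,0]},{"offset":[-112,-17,150],"turn":[0,0,0]},{"offset":[-112,-17,180],"turn":[0,0,0]},{"offset":[-112,-17,210],"turn":[0,0,0]},{"offset":[-112,-17,230],"turn":[0,0,0]},{"offset":[-112,-17,230],"turn":[0,0,0]},{"offset":[-112,-17,230],"turn":[0,0,0]}], "fingers": 0.62}}

```text
t: 34.3
eef_pos: [0.3758, 0.2659, 0.0495]
orientation: [0.996, 0.094, -0.001, -0.002]
wrist_force: [0.0, 0.4, 0.7]
opening: 0.0542
```

```bash
python3 - <<'E'
from h import *
s=status.sense();print(s["eef_pos"],s["opening"])
rel([.376,.2664,.002],.19)
E
```

```text
[0.37580768 0.26585629 0.04950481] 0.05422357518773256
offset [ 0.3 -0.3 47.5] turn [-0.003  0.001 -0.003]
```

{"name": "play_rows", "arguments": {"increments": [{"offset":[0,0,20],"turn":[0,0,0]},{"offset":[0,0,36],"turn":[0,0,0]},{"offset":[0,0,45],"turn":[0,0,0]},{"offset":[0,0,48],"turn":[0,0,0]},{"offset":[0,0,48],"turn":[0,0,0]},{"offset":[0,0,48],"turn":[0,0,0]}]}}

```text
t: 34.8
eef_pos: [0.3764, 0.2668, 0.0027]
orientation: [0.996, 0.094, -0.0, -0.002]
wrist_force: [1.2, -0.0, 0.2]
opening: 0.0542
```

{"name": "play_rows", "arguments": {"increments": [{"offset":[0,0,0],"turn":[0,0,0]},{"offset":[0,0,0],"turn":[0,0,0]},{"offset":[0,0,0],"turn":[0,0,0]},{"offset":[0,0,0],"turn":[0,0,0]},{"offset":[0,0,0],"turn":[0,0,0]},{"offset":[0,0,0],"turn":[0,0,0]},{"offset":[0,0,0],"turn":[0,0,0]}], "fingers": 0}}

```text
t: 35.38
eef_pos: [0.3763, 0.2668, 0.0027]
orientation: [0.996, 0.094, -0.0, -0.002]
wrist_force: [-0.5, -0.3, 0.7]
opening: 0.0131
```

```bash
cat >> h.py <<'E'
def blobs(d,z,amin=60,lo=(15,120,90),hi=(38,255,255)):
    hsv=cv2.cvtColor(d["img"],cv2.COLOR_BGR2HSV);m=cv2.inRange(hsv,lo,hi)
    cs,_=cv2.findContours(m,cv2.RETR_EXTERNAL,cv2.CHAIN_APPROX_NONE)
    for c in cs:
        if cv2.contourArea(c)<amin:continue
        r=cv2.minAreaRect(c);b=cv2.boxPoints(r);w=back(d,b,z)
        print("area",cv2.contourArea(c),"px",np.round(r[0],1),"ctr",w.mean(0).round(4)[:2],"box",w[:,:2].round(4).tolist())
E
python3 - <<'E'
from h import *
s=status.sense();print(s["opening"],s["eef_pos"])
for n in("wrist","top","scene"):print(n);blobs(view(n,n+"11"),.006)
E
```

```text
0.013116421716976695 [0.37632702 0.26675928 0.00269177]
wrist
area 2374.5 px [309.5 307. ] ctr [0.3202 0.263 ] box [[0.3013, 0.3809], [0.3467, 0.1466], [0.3393, 0.1441], [0.2934, 0.3806]]
area 144.0 px [280. 266.] ctr [0.3463 0.2872] box [[0.3646, 0.2914], [0.3651, 0.2889], [0.328, 0.283], [0.3275, 0.2856]]
area 183.0 px [354.6 265.4] ctr [0.356  0.2391] box [[0.3739, 0.2465], [0.375, 0.2423], [0.3382, 0.2316], [0.337, 0.2359]]
area 4526.0 px [163.7 195.4] ctr [0.3801 0.3657] box [[0.3858, 0.3988], [0.404, 0.3373], [0.3749, 0.3314], [0.3556, 0.3954]]
area 5322.0 px [318. 181.] ctr [0.4062 0.2732] box [[0.3727, 0.2888], [0.4318, 0.2984], [0.4392, 0.2592], [0.3809, 0.2464]]
top
area 3387.5 px [543.8 118.2] ctr [ 0.8176 -0.734 ] box [[0.8432, -0.5966], [0.9192, -0.8368], [0.7916, -0.8707], [0.7165, -0.6321]]
scene
area 278.0 px [ 58.  124.9] ctr [-0.718  -0.0104] box [[-0.9093, 0.064], [-0.9115, 0.1053], [-0.5238, -0.0893], [-0.5273, -0.1217]]
area 77.0 px [75.6 94.6] ctr [-0.9471  0.231 ] box [[-0.9763, 0.1949], [-0.9763, 0.2996], [-0.9168, 0.2653], [-0.9189, 0.1642]]
area 276.0 px [55.1 51. ] ctr [-1.75    0.6406] box [[-2.1149, 0.7984], [-2.152, 0.8976], [-1.3723, 0.4677], [-1.3608, 0.3986]]
area 260.0 px [22.  30.4] ctr [-2.5816  0.8997] box [[-3.4847, 1.2984], [-3.5805, 1.4164], [-1.6416, 0.4702], [-1.6194, 0.414]]
```

The tag hasn't moved. The fingertips swing on an arc and sit higher when open than when shut, so they passed over it. I'll lift, reopen and go lower while watching the force.

{"name": "play_rows", "arguments": {"increments": [{"offset":[0,0,-20],"turn":[0,0,0]},{"offset":[0,0,-20],"turn":[0,0,0]},{"offset":[0,0,-20],"turn":[0,0,0]},{"offset":[0,0,-20],"turn":[0,0,0]},{"offset":[0,0,-20],"turn":[0,0,0]},{"offset":[0,0,-20],"turn":[0,0,0]},{"offset":[0,0,-20],"turn":[0,0,0]},{"offset":[0,0,-10],"turn":[0,0,0]},{"offset":[0,0,0],"turn":[0,0,0]},{"offset":[0,0,3],"turn":[0,0,0]},{"offset":[0,0,5],"turn":[0,0,0]},{"offset":[0,0,5],"turn":[0,0,0]},{"offset":[0,0,5],"turn":[0,0,0]}], "fingers": 0.57}}

```text
t: 36.62
eef_pos: [0.3764, 0.2669, -0.0022]
orientation: [0.996, 0.094, -0.0, -0.002]
wrist_force: [-0.7, -0.8, -0.0]
opening: 0.0501
```

{"name": "play_rows", "arguments": {"increments": [{"offset":[0,0,2],"turn":[0,0,0]},{"offset":[0,0,3],"turn":[0,0,0]},{"offset":[0,0,3],"turn":[0,0,0]}]}}

```text
t: 36.87
eef_pos: [0.3764, 0.2669, -0.0052]
orientation: [0.996, 0.094, -0.0, -0.002]
wrist_force: [-0.3, -0.3, -0.2]
opening: 0.05
```

{"name": "play_rows", "arguments": {"increments": [{"offset":[0,0,1],"turn":[0,0,0]},{"offset":[0,0,2],"turn":[0,0,0]},{"offset":[0,0,3],"turn":[0,0,0]},{"offset":[0,0,3],"turn":[0,0,0]}]}}

```text
t: 37.2
eef_pos: [0.3763, 0.2668, -0.0084]
orientation: [0.996, 0.094, -0.0, -0.002]
wrist_force: [0.3, 1.1, 0.3]
opening: 0.0497
```

{"name": "play_rows", "arguments": {"increments": [{"offset":[0,0,0],"turn":[0,0,0]},{"offset":[0,0,0],"turn":[0,0,0]},{"offset":[0,0,0],"turn":[0,0,0]},{"offset":[0,0,0],"turn":[0,0,0]}], "fingers": 0.3}}

```text
t: 37.53
eef_pos: [0.3764, 0.2669, -0.0083]
orientation: [0.996, 0.094, -0.0, -0.002]
wrist_force: [0.3, -0.1, -0.1]
opening: 0.0291
```

```bash
python3 - <<'E'
from h import *
d=view("wrist","w12");blobs(d,.006,1000);cv2.imwrite("pics/w12c.png",cv2.resize(d["img"][120:320,180:460],None,fx=2.8,fy=2.8,interpolation=cv2.INTER_CUBIC))
print(proj(d,[[.376,.2664,.003],[.394,.27,.003]]))
E
```

```text
area 2647.5 px [344.  307.5] ctr [0.3315 0.2423] box [[0.314, 0.3534], [0.3568, 0.1329], [0.3492, 0.13], [0.3059, 0.3529]]
area 4920.5 px [154.5 199.8] ctr [0.3802 0.3658] box [[0.3857, 0.399], [0.4042, 0.337], [0.3752, 0.3312], [0.3556, 0.3958]]
area 5968.5 px [318. 192.] ctr [0.4015 0.2724] box [[0.3634, 0.2874], [0.4317, 0.2984], [0.4392, 0.2593], [0.3717, 0.2443]]
[[319.7433817  235.225733  ]
 [319.5266853  206.35524303]]
```

View pics/w12c.png

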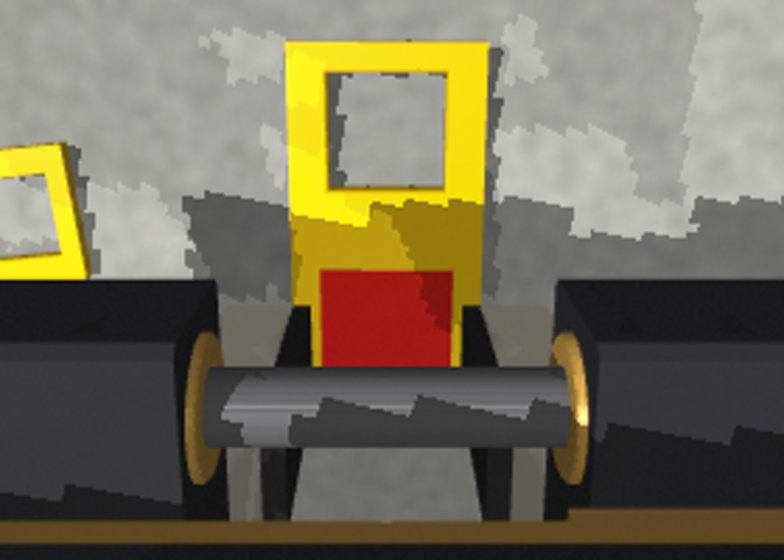

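The wrist view shows the fingers hovering over the tag's sides, still too high. I'll reopen and go lower until they touch.

{"name": "play_rows", "arguments": {"increments": [{"offset":[0,0,-3],"turn":[0,0,0]},{"offset":[0,0,-3],"turn":[0,0,0]},{"offset":[0,0,-3],"turn":[0,0,0]},{"offset":[0,0,-3],"turn":[0,0,0]},{"offset":[0,0,0],"turn":[0,0,0]},{"offset":[0,0,2],"turn":[0,0,0]},{"offset":[0,0,3],"turn":[0,0,0]},{"offset":[0,0,3],"turn":[0,0,0]}], "fingers": 0.57}}

```text
t: 38.25
eef_pos: [0.3762, 0.2666, -0.0118]
orientation: [0.996, 0.094, -0.0, -0.002]
wrist_force: [0.2, 0.1, -0.2]
opening: 0.0499
```

{"name": "play_rows", "arguments": {"increments": [{"offset":[0,0,1],"turn":[0,0,0]},{"offset":[0,0,2],"turn":[0,0,0]},{"offset":[0,0,2],"turn":[0,0,0]}]}}

```text
t: 38.5
eef_pos: [0.3761, 0.2665, -0.014]
orientation: [0.996, 0.094, -0.0, -0.002]
wrist_force: [0.7, 0.7, 0.8]
opening: 0.0499
```

{"name": "play_rows", "arguments": {"increments": [{"offset":[0,0,1],"turn":[0,0,0]},{"offset":[0,0,2],"turn":[0,0,0]},{"offset":[0,0,2],"turn":[0,0,0]}]}}

```text
t: 38.75
eef_pos: [0.376, 0.2664, -0.0162]
orientation: [0.996, 0.094, -0.001, -0.002]
wrist_force: [0.1, 0.2, -0.5]
opening: 0.0499
```

{"name": "play_rows", "arguments": {"increments": [{"offset":[0,0,0],"turn":[0,0,0]},{"offset":[0,0,0],"turn":[0,0,0]},{"offset":[0,0,0],"turn":[0,0,0]}], "fingers": 0.42}}

```text
t: 39.0
eef_pos: [0.376, 0.2664, -0.0161]
orientation: [0.996, 0.094, -0.001, -0.002]
wrist_force: [-0.1, -0.0, -0.1]
opening: 0.0383
```

{"name": "play_rows", "arguments": {"increments": [{"offset":[0,0,0],"turn":[0,0,0]},{"offset":[0,0,0],"turn":[0,0,0]},{"offset":[0,0,0],"turn":[0,0,0]}], "fingers": 0.3}}

```text
t: 39.25
eef_pos: [0.3761, 0.2664, -0.0161]
orientation: [0.996, 0.094, -0.001, -0.002]
wrist_force: [0.4, 0.5, -1.2]
opening: 0.0271
```

```bash
python3 - <<'E'
from h import *
s=status.sense();r=R.from_quat(s["orientation"]);print(s["opening"])
d=view("wrist","w13")
for b in(0,-10,-20,-30):
  for x in (9.5,):
    p=[np.array(s["eef_pos"])+r.apply(np.array([x,y,b])/1000) for y in(-13.5,13.5)]
    print(b,x,proj(d,p).round(1).tolist())
# dark mask rows near fingers
print(proj(d,[[.376-.0075,.2664+.0394/2,.006],[.376+.0075,.2664-.0394/2,.006]]).round(1))
cv2.imwrite("pics/w13c.png",cv2.resize(d["img"][150:330,220:420],None,fx=4,fy=3.3,interpolation=cv2.INTER_CUBIC))
g=d["img"];
for v in range(200,262,6): print(v,''.join('#' if x.max()<45 else 'r' if (x[2]>2*x[1]) else 'y' if x[2]>1.8*x[0] else '.' for x in g[v,250:390:2]))
E
```

```text
0.02710963824307633
0 9.5 [[298.0, 214.2], [340.3, 214.2]]
-10 9.5 [[297.0, 219.1], [341.5, 219.1]]
-20 9.5 [[295.9, 224.5], [342.8, 224.6]]
-30 9.5 [[294.6, 230.6], [344.2, 230.7]]
[[283.4 247.3]
 [355.4 235.5]]
200 ................yrrrrrrrrrrrryyyyyyyyyyyyyyyyyyyyyyy...............rrr
206 ................yyyrrrrrrrrrryyyyyyyyyyyyyyyyyyyyyyy...............rrr
212 ................yyyyrrrrrrrrrrrrrrrryyyyyyyyyyyyyyyy..................
218 ................yyyyrrrrrrrrrrrrrrrrryyyyyyyyyyyyyyy..................
224 ######..........yyyyyyrrrrrrrrrrrrrrrrrrrrrrrryyyyyy...........#######
230 ######............y###rrrrrrrrrrrrrrrrrrrrrrrry###y............#######
236 ######............####rrrrrrrrrrrrrrrrrrrrrrrry####...........########
242 ##yyyy...........#####rrrrrrrrrrrrrrrrrrrrrrrry#####..........yyyy.###
248 #yyyyyy.........######rrrrrrrrrrrrrrrrrrrrrrrry######.........yyyrr###
254 #yyy............................................................yrry##
260 #yyy.............................................................yrr##<stdin>:12: RuntimeWarning: overflow encountered in scalar multiply
```

The fingertips image about 28 mm behind the reported TCP, which explains the missed contact and the handle slipping at the end of the slide. I'll go down by that much, watching the force.

{"name": "play_rows", "arguments": {"increments": [{"offset":[0,0,-2],"turn":[0,0,0]},{"offset":[0,0,-2],"turn":[0,0,0]},{"offset":[0,0,-2],"turn":[0,0,0]},{"offset":[0,0,-2],"turn":[0,0,0]},{"offset":[0,0,0],"turn":[0,0,0]},{"offset":[0,0,2],"turn":[0,0,0]},{"offset":[0,0,4],"turn":[0,0,0]},{"offset":[0,0,4],"turn":[0,0,0]},{"offset":[0,0,4],"turn":[0,0,0]}], "fingers": 0.57}}

```text
t: 40.05
eef_pos: [0.3759, 0.2663, -0.0203]
orientation: [0.996, 0.094, -0.001, -0.001]
wrist_force: [-0.2, 0.7, -0.4]
opening: 0.0498
```

{"name": "play_rows", "arguments": {"increments": [{"offset":[0,0,1],"turn":[0,0,0]},{"offset":[0,0,2],"turn":[0,0,0]},{"offset":[0,0,3],"turn":[0,0,0]},{"offset":[0,0,3],"turn":[0,0,0]}]}}

```text
t: 40.38
eef_pos: [0.3759, 0.2662, -0.0235]
orientation: [0.996, 0.094, -0.001, -0.001]
wrist_force: [-0.9, 1.0, 0.3]
opening: 0.05
```

{"name": "play_rows", "arguments": {"increments": [{"offset":[0,0,1],"turn":[0,0,0]},{"offset":[0,0,2],"turn":[0,0,0]},{"offset":[0,0,2],"turn":[0,0,0]}]}}

```text
t: 40.63
eef_pos: [0.3758, 0.2661, -0.0257]
orientation: [0.996, 0.094, -0.001, -0.001]
wrist_force: [0.1, -0.8, 1.6]
opening: 0.0496
```

{"name": "play_rows", "arguments": {"increments": [{"offset":[0,0,0],"turn":[0,0,0]},{"offset":[0,0,0],"turn":[0,0,0]},{"offset":[0,0,0],"turn":[0,0,0]},{"offset":[0,0,0],"turn":[0,0,0]}], "fingers": 0.3}}

```text
t: 40.97
eef_pos: [0.3758, 0.266, -0.0257]
orientation: [0.996, 0.094, -0.001, -0.001]
wrist_force: [-0.6, -1.0, 0.2]
opening: 0.0398
```

The grip stopped at 39.8 mm, so the tag is held. I'll close fully, lift, and work out the tilted hanging pose.

{"name": "play_rows", "arguments": {"increments": [{"offset":[0,0,0],"turn":[0,0,0]},{"offset":[0,0,0],"turn":[0,0,0]},{"offset":[0,0,0],"turn":[0,0,0]},{"offset":[0,0,-15],"turn":[0,0,0]},{"offset":[0,0,-40],"turn":[0,0,0]},{"offset":[0,0,-70],"turn":[0,0,0]},{"offset":[0,0,-100],"turn":[0,0,0]},{"offset":[0,0,-130],"turn":[0,0,0]},{"offset":[0,0,-150],"turn":[0,0,0]},{"offset":[0,0,-150],"turn":[0,0,0]},{"offset":[0,0,-150],"turn":[0,0,0]}], "fingers": 0}}

```text
t: 41.88
eef_pos: [0.3764, 0.2664, 0.1255]
orientation: [0.996, 0.094, -0.0, -0.003]
wrist_force: [0.0, -0.6, -0.6]
opening: 0.039
```

```bash
cat >> h.py <<'E'
EYE=np.array([.0427,0,-.0287]);POST=np.array([.6063,.2818,0]);PSI=.40
F=np.array([np.cos(PSI),np.sin(PSI),0])
def peg(s):return POST-s*.766*F+[0,0,.125+.643*s]
def hang(s,th,dx=0,eye=None,quiet=False):
    "tool move putting the eye at peg(s), shifted dx along tool x, tilt th"
    eye=EYE if eye is None else eye
    tx=np.cos(th)*F+[0,0,np.sin(th)];tz=np.sin(th)*F-[0,0,np.cos(th)]
    g=R.from_matrix(np.c_[tx,np.cross(tz,tx),tz]);p=peg(s)+dx*tx-g.apply(eye)
    st=status.sense();r=R.from_quat(st["orientation"])
    print("s",s,"offset",(r.inv().apply(p-st["eef_pos"])*1000).round(1),"turn",(r.inv()*g).as_rotvec().round(3),"world",p.round(4))
E
python3 - <<'E'
from h import *
s=status.sense();print(s["eef_pos"],s["opening"],s["wrist_force"])
d=view("wrist","w14");r=R.from_quat(s["orientation"])
c=[np.array(s["eef_pos"])+r.apply(EYE+[x,y,.0-.003]) for x,y in((.018,.02),(.018,-.02),(-.0,.02))]
print("expect tag front corners",proj(d,c).round(1).tolist());blobs(d,.1,800)
t=np.radians(40);hang(.073,t);hang(.10,t)
E
```

```text
[0.37639948 0.26638677 0.12545633] 0.038985482008980665 [ 0.02418814 -0.6292487  -0.55444176]
expect tag front corners [[360.0, 134.7], [279.4, 134.6], [358.7, 170.7]]
area 1706.0 px [223.2 166.7] ctr [0.3992 0.3392] box [[0.4031, 0.3622], [0.4155, 0.3205], [0.3956, 0.3156], [0.3827, 0.3584]]
area 7440.5 px [317. 192.] ctr [0.3918 0.2709] box [[0.4286, 0.3056], [0.4388, 0.2521], [0.3557, 0.2335], [0.3443, 0.2925]]
s 0.073 offset [160.8  41.8   1.4] turn [ 0.071  0.696 -0.205] world [0.5417 0.2545 0.1225]
s 0.1 offset [140.6  46.1 -15.9] turn [ 0.071  0.696 -0.205] world [0.5226 0.2464 0.1399]
```

{"name": "play_rows", "arguments": {"increments": [{"offset":[20,6,-30],"turn":[0.01,0.1,-0.03]},{"offset":[40,12,-45],"turn":[0.02,0.2,-0.06]},{"offset":[60,20,-45],"turn":[0.03,0.3,-0.09]},{"offset":[80,26,-45],"turn":[0.04,0.4,-0.12]},{"offset":[100,33,-40],"turn":[0.05,0.5,-0.15]},{"offset":[120,40,-30],"turn":[0.06,0.6,-0.18]},{"offset":[135,45,-20],"turn":[0.071,0.696,-0.205]},{"offset":[141,46,-16],"turn":[0.071,0.696,-0.205]},{"offset":[141,46,-16],"turn":[0.071,0.696,-0.205]},{"offset":[141,46,-16],"turn":[0.071,0.696,-0.205]},{"offset":[141,46,-16],"turn":[0.071,0.696,-0.205]}]}}

```text
t: 42.85
eef_pos: [0.5617, 0.2637, 0.2121]
orientation: [0.932, 0.183, 0.306, -0.062]
wrist_force: [-5.2, 9.0, 0.1]
opening: 0.0397
```

```bash
python3 - <<'E'
from h import *
s=status.sense();print(s["eef_pos"],s["opening"],s["wrist_force"],s["joints"])
d=view("wrist","w15");r=R.from_quat(s["orientation"])
c=[np.array(s["eef_pos"])+r.apply(EYE+np.array([x,y,-.003])) for x,y in((.018,.02),(.018,-.02),(.012,.012),(-.012,-.012))]
print("tag corners/eye exp",proj(d,c).round(1).tolist(),"tip,root exp",proj(d,[peg(.048),peg(0.007),POST+[0,0,.134]]).round(1).tolist())
cv2.imwrite("pics/m4.png",cv2.resize(d["img"][40:290,180:480],None,fx=2.4,fy=2.4,interpolation=cv2.INTER_CUBIC))
t=np.radians(40);hang(.073,t);hang(.05,t);hang(.026,t);hang(.026,t,-.006)
E
```

```text
[0.56168158 0.26369191 0.21213083] 0.039671062129505066 [-5.16590607  8.99672676  0.09333142] [ 0.41932333 -0.07996478 -1.01712993  1.66738797 -0.01572608 -0.12238486]
tag corners/eye exp [[360.1, 135.9], [279.5, 135.8], [343.7, 148.1], [296.6, 194.6]] tip,root exp [[319.8, 234.9], [319.2, 210.2], [319.2, 203.2]]
s 0.073 offset [-71.3  -0.2  59.2] turn [ 0.007  0.062 -0.016] world [0.5417 0.2545 0.1225]
s 0.05 offset [-66.   -0.5  81.6] turn [ 0.007  0.062 -0.016] world [0.5579 0.2613 0.1077]
s 0.026 offset [-60.3  -0.7 104.9] turn [ 0.007  0.062 -0.016] world [0.5748 0.2685 0.0923]
s 0.026 offset [-66.3  -0.6 105.3] turn [ 0.007  0.062 -0.016] world [0.5706 0.2667 0.0884]
```

View pics/m4.png

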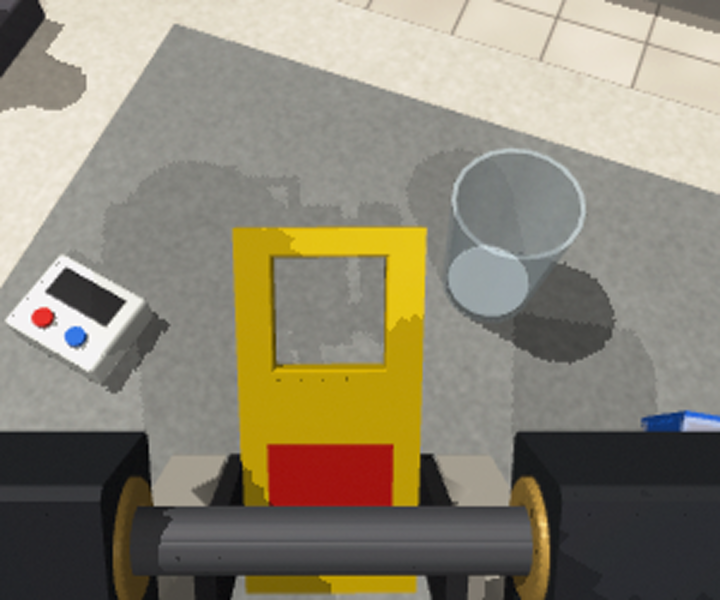

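The arm ran into joints 3 and 4's limits at a 40° tilt, so it stopped high and clear of everything. The tag is still firm and square in the grip, with the eye at m4 (330,312). I'll go back to a smaller tilt, where the eye still clears the peg by about 5 mm a side.

```bash
python3 - <<'E'
from h import *
for th in (0,20):hang(.13,np.radians(th))
E
```

```text
s 0.13 offset [-95.2   0.8 -29.7] turn [ 0.001 -0.636 -0.018] world [0.4753 0.2264 0.1799]
s 0.13 offset [-92.9   0.6 -12. ] turn [ 0.004 -0.287 -0.017] world [0.4867 0.2312 0.167 ]
```

{"name": "play_rows", "arguments": {"increments": [{"offset":[0,0,-20],"turn":[0,-0.08,0]},{"offset":[-5,0,-30],"turn":[0,-0.16,0]},{"offset":[-15,0,-35],"turn":[0,-0.24,0]},{"offset":[-25,0,-35],"turn":[0,-0.32,0]},{"offset":[-40,0,-35],"turn":[0,-0.4,0]},{"offset":[-55,0,-35],"turn":[0,-0.48,0]},{"offset":[-70,0,-35],"turn":[0,-0.56,0]},{"offset":[-85,0,-30],"turn":[0,-0.636,-0.018]},{"offset":[-95,0,-30],"turn":[0,-0.636,-0.018]},{"offset":[-95,0,-30],"turn":[0,-0.636,-0.018]},{"offset":[-95,0,-30],"turn":[0,-0.636,-0.018]},{"offset":[-95,0,-30],"turn":[0,-0.636,-0.018]}]}}

```text
t: 43.9
eef_pos: [0.4759, 0.2285, 0.1781]
orientation: [0.98, 0.2, -0.003, 0.002]
wrist_force: [0.3, 0.5, -0.6]
opening: 0.0393
```

```bash
python3 - <<'E'
from h import *
s=status.sense();print(s["eef_pos"],s["opening"],s["wrist_force"],s["joints"].round(3) if hasattr(s["joints"],"round") else s["joints"],R.from_quat(s["orientation"]).as_euler("ZYX"))
hang(.13,0)
E
```

```text
[0.4758674  0.22846845 0.17805827] 0.039324389534032125 [ 0.31701553  0.49895164 -0.55236736] [ 0.819  0.137 -0.338  0.    -1.102  1.153] [0.40194726 0.00585526 3.13895325]
s 0.13 offset [-1.4  1.7 -1.8] turn [0.003 0.006 0.002] world [0.4753 0.2264 0.1799]
```

```bash
python3 - <<'E'
from h import *
hang(.10,np.radians(25));hang(.09,np.radians(12))
E
```

```text
s 0.1 offset [37.9  1.7 32.6] turn [0.002 0.442 0.003] world [0.5113 0.2416 0.1452]
s 0.09 offset [36.3  1.7 31.9] turn [0.002 0.215 0.002] world [0.5098 0.241  0.1459]
```

{"name": "play_rows", "arguments": {"increments": [{"offset":[15,1,10],"turn":[0,0.06,0]},{"offset":[25,1,20],"turn":[0,0.12,0]},{"offset":[33,1,28],"turn":[0,0.18,0]},{"offset":[38,2,32],"turn":[0,0.24,0]},{"offset":[38,2,32],"turn":[0,0.3,0]},{"offset":[38,2,32],"turn":[0,0.36,0]},{"offset":[38,2,32],"turn":[0,0.4,0]},{"offset":[38,2,32],"turn":[0,0.44,0]},{"offset":[38,2,32],"turn":[0,0.44,0]},{"offset":[38,2,32],"turn":[0,0.44,0]}]}}

```text
t: 44.73
eef_pos: [0.5098, 0.2399, 0.1446]
orientation: [0.957, 0.196, 0.21, -0.041]
wrist_force: [0.3, -0.5, 0.4]
opening: 0.0396
```

```bash
python3 - <<'E'
from h import *
s=status.sense();print(s["eef_pos"],s["opening"],s["wrist_force"],np.round(s["joints"],3))
t=np.radians(25)
for q in(.1,.075,.06,.048,.036,.026):hang(q,t)
hang(.026,t,-.005);hang(.026,t,-.008)
E
```

```text
[0.5098009  0.23992993 0.14463656] 0.039646242418720376 [ 0.31887392 -0.51308438  0.4138239 ] [ 0.88  -0.03  -0.902  0.575 -0.366  0.59 ]
s 0.1 offset [ 2.1 -1.   0.3] turn [0.002 0.005 0.005] world [0.5113 0.2416 0.1452]
s 0.075 offset [12.8 -1.  22.9] turn [0.002 0.005 0.005] world [0.5289 0.2491 0.1292]
s 0.06 offset [19.2 -1.  36.5] turn [0.002 0.005 0.005] world [0.5395 0.2536 0.1195]
s 0.048 offset [24.3 -1.  47.3] turn [0.002 0.005 0.005] world [0.548  0.2571 0.1118]
s 0.036 offset [29.4 -1.  58.2] turn [0.002 0.005 0.005] world [0.5564 0.2607 0.1041]
s 0.026 offset [33.7 -1.  67.2] turn [0.002 0.005 0.005] world [0.5635 0.2637 0.0977]
s 0.026 offset [28.7 -1.  67.2] turn [0.002 0.005 0.005] world [0.5593 0.2619 0.0955]
s 0.026 offset [25.7 -1.  67.3] turn [0.002 0.005 0.005] world [0.5568 0.2609 0.0943]
```

```bash
python3 - <<'E'
from h import *
s=status.sense();d=view("wrist","w16");r=R.from_quat(s["orientation"])
print("eye corners exp",proj(d,[np.array(s["eef_pos"])+r.apply(EYE+np.array([x,y,-.003])) for x,y in((.012,-.0132),(.012,.0108),(-.012,-.0132),(-.012,.0108))]).round(1).tolist())
print("peg exp tip,.024,root,posttop",proj(d,[peg(.048),peg(.024),peg(.007),POST+[0,0,.134]]).round(1).tolist())
g=d["img"].astype(int)
for v in range(90,216,4): print(v,''.join('r' if x[2]>90 and x[2]>2.2*x[1] else 'y' if x[2]>1.8*x[0]+20 else 'w' if x.min()>190 else '#' if x.max()<60 else '.' for x in g[v,266:376:2]))
E
```

```text
eye corners exp [[293.4, 147.9], [341.3, 147.9], [294.3, 194.4], [340.3, 194.4]]
peg exp tip,.024,root,posttop [[318.2, 122.3], [318.2, 107.3], [318.2, 98.1], [318.2, 88.4]]
90 ......................wwwwwwww.........................
94 .......................wwwwww..........................
98 .......................................................
102 ........................rrrr...........................
106 ........................rrrry..........................
110 ........................rrrrr..........................
114 ........................rrrrr..........................
118 ........................rrrrr..........................
122 ........................rrrrr..........................
126 ........................rrrrr..........................
130 ........................rrrrr..........................
134 ....................yyyyyyyyyyyyyyyyyyyyyyyyyy.........
138 ......yyyyyyyyyyyyyyyyyyyyyyyyyyyyyyyyyyyyyyyy.........
142 ......yyyyyyyyyyyyyyyyyyyyyyyyyyyyyyyyyyyyyyyy.........
146 ......yyyyyyyyyyyyyyyyyyyyyyyyyyyyyyyyyyyyyyyy.........
150 ......yyyyyyyy...........
[... 290 characters left out ...]
......................yyyyyyyyy.........
174 ......yyyyyyyyy..#................#..yyyyyyyyy.........
178 ......yyyyyyyyy......##########......yyyyyyyyy.........
182 .......yyyyyyyy......................yyyyyyyyy.........
186 .......yyyyyyyy......................yyyyyyyyy.........
190 .......yyyyyyyy......................yyyyyyyy..........
194 .......yyyyyyyyyyyyyyyyyyyyyyyyyyyyyyyyyyyyyy..........
198 .......yyyyyyyyyyyyyyyyyyyyyyyyyyyyyyyyyyyyyy..........
202 .......yyyyyyyyyyyyyyyyyyyyyyyyyyyyyyyyyyyyyy..........
206 .......yyyyyyyyyyyyyyyyyyyyyyyyyyyyyyyyyyyyyy..........
210 .......yyyyyyyyyyyyyyyyyyyyyyyyyyyyyyyyyyyyyy..........
214 .......yyyyyyyyyyyyyyyyyyyyyyyyyyyyyyyyyyyyyy..........
```

The eye and the peg line up in the picture (eye columns 293–341, peg column 318). Threading it now.

{"name": "play_rows", "arguments": {"increments": [{"offset":[8,0,12],"turn":[0,0,0]},{"offset":[13,0,23],"turn":[0,0,0]},{"offset":[17,0,31],"turn":[0,0,0]},{"offset":[20,0,38],"turn":[0,0,0]},{"offset":[23,0,44],"turn":[0,0,0]},{"offset":[24,0,47],"turn":[0,0,0]},{"offset":[24,0,47],"turn":[0,0,0]}]}}

```text
t: 45.37
eef_pos: [0.5499, 0.2574, 0.1124]
orientation: [0.957, 0.196, 0.21, -0.041]
wrist_force: [0.1, -0.0, -0.5]
opening: 0.0392
```

```bash
python3 - <<'E'
from h import *
s=status.sense();d=view("wrist","w17");r=R.from_quat(s["orientation"]);print(s["eef_pos"],s["opening"],s["wrist_force"],np.round(s["joints"],2))
print("peg exp tip,.024,root,posttop",proj(d,[peg(.048),peg(.024),peg(.007),POST+[0,0,.134]]).round(1).tolist())
g=d["img"].astype(int)
for v in range(116,216,4): print(v,''.join('r' if x[2]>90 and x[2]>2.2*x[1] else 'y' if x[2]>1.8*x[0]+20 else 'w' if x.min()>190 else '#' if x.max()<60 else '.' for x in g[v,266:376:2]))
hang(.026,np.radians(25));hang(.026,np.radians(25),-.006)
E
```

```text
[0.54994054 0.25738914 0.11240104] 0.03922521236389427 [ 0.08461632 -0.01307316 -0.546087  ] [ 0.78  0.09 -0.91  0.75 -0.23  0.49]
peg exp tip,.024,root,posttop [[319.0, 174.9], [318.9, 151.0], [318.8, 137.0], [318.9, 125.9]]
116 .........................ww............................
120 ......................wwwwwwwww........................
124 .....................wwwwwwwwwww.......................
128 .....................wwwwwwwwww........................
132 ......................wwwwwwww.........................
136 ......yyyyyyyyyyyyyyyyyyyyyyyyyyyyyyyyyyyyyyyy.........
140 ......yyyyyyyyyyyyyyyyyyyyyyyyyyyyyyyyyyyyyyyy.........
144 ......yyyyyyyyyyyyyyyyyyyyyyyyyyyyyyyyyyyyyyyy.........
148 ......yyyyyyyy..........rrrrr.........yyyyyyyy.........
152 ......yyyyyyyy..........rrrrr.........yyyyyyyy.........
156 ......yyyyyyyy..........rrrrry........yyyyyyyy.........
160 ......yyyyyyyyy.........rrrrry........yyyyyyyy.........
164 ......yyyyyyyyy.........rrrrry........yyyyyyyy.........
168 ......yyyyyyyyy.........rrrrrr.......yyyyyyyyy.........
172 ......yyyyyyyyy.........rrrrrr.......yyyyyyyyy.........
176 ......yyyyyyyyy.........rrrrrr.......yyyyyyyyy.........
180 ......yyyyyyyyy.........rrrrrr.......yyyyyyyyy.........
184 .......yyyyyyyy.........rrrrrr.......yyyyyyyyy.........
188 .......yyyyyyyy.........rrrrrr.......yyyyyyyyy.........
192 .......yyyyyyyyyyyyyyyyyyyyryyyyyyyyyyyyyyyyy..........
196 .......yyyyyyyyyyyyyyyyyyyyyyyyyyyyyyyyyyyyyy..........
200 .......yyyyyyyyyyyyyyyyyyyyyyyyyyyyyyyyyyyyyy..........
204 .......yyyyyyyyyyyyyyyyyyyyyyyyyyyyyyyyyyyyyy..........
208 .......yyyyyyyyyyyyyyyyyyyyyyyyyyyyyyyyyyyyyy..........
212 .......yyyyyyyyyyyyyyyyyyyyyyyyyyyyyyyyyyyyyy..........
s 0.026 offset [ 7.6 -0.7 20.1] turn [0.002 0.004 0.004] world [0.5635 0.2637 0.0977]
s 0.026 offset [ 1.6 -0.7 20.1] turn [0.002 0.004 0.004] world [0.5585 0.2616 0.0951]
```

{"name": "play_rows", "arguments": {"increments": [{"offset":[-1,-0.5,3],"turn":[0,0,0]},{"offset":[0,-0.5,7],"turn":[0,0,0]},{"offset":[1,-0.5,11],"turn":[0,0,0]},{"offset":[3,-0.5,15],"turn":[0,0,0]},{"offset":[4,-0.5,20],"turn":[0,0,0]},{"offset":[4,-0.5,20],"turn":[0,0,0]}]}}

```text
t: 45.92
eef_pos: [0.5609, 0.2623, 0.0962]
orientation: [0.957, 0.196, 0.211, -0.041]
wrist_force: [-0.4, -0.3, 0.5]
opening: 0.0398
```

```bash
python3 - <<'E'
from h import *
s=status.sense();d=view("wrist","w18");print(s["eef_pos"],s["opening"],s["wrist_force"],np.round(s["joints"],2))
g=d["img"].astype(int)
for v in range(116,240,4): print(v,''.join('r' if x[2]>90 and x[2]>2.2*x[1] else 'y' if x[2]>1.8*x[0]+20 else 'w' if x.min()>190 else '#' if x.max()<60 else '.' for x in g[v,266:376:2]))
E
```

```text
[0.56087112 0.26229098 0.09618347] 0.039771053468690885 [-0.37686489 -0.28261455  0.49856696] [ 0.68  0.13 -0.95  1.01 -0.14  0.31]
116 .......................................................
120 .......................................................
124 ........................wwwwww.........................
128 ......................wwwwwwwwww.......................
132 .....................wwwwwwwwwww.......................
136 ......yyyyyyyyyyyyyyyyyyyyyyyyyyyyyyyyyyyyyyyy.........
140 ......yyyyyyyyyyyyyyyyyyyyyyyyyyyyyyyyyyyyyyyy.........
144 ......yyyyyyyyyyyyyyyyyyyyyyyyyyyyyyyyyyyyyyyy.........
148 ......yyyyyyyy..........rrrrr.........yyyyyyyy.........
152 ......yyyyyyyy..........rrrrry........yyyyyyyy.........
156 ......yyyyyyyy..........rrrrry........yyyyyyyy.........
160 ......yyyyyyyyy.........rrrrrr........yyyyyyyy.........
164 ......yyyyyyyyy.........rrrrrr........yyyyyyyy.........
168 ......yyyyyyyyy.........rrrrrr.......yyyyyyyyy.........
172 ......yyyyyyyyy.........rrrrrr.......yyyyyyyyy.........
176 ......yyyyyyyyy.........rrrrrr.......yyyyyyyyy.........
180 ....
[... 191 characters left out ...]
yyyyyyyyyrrrrrrryyyyyyyyyyyyyy..........
196 .......yyyyyyyyyyyyyyyyyrrrrrrryyyyyyyyyyyyyy..........
200 .......yyyyyyyyyyyyyyyyyrrrrrrryyyyyyyyyyyyyy..........
204 .......yyyyyyyyyyyyyyyyyrrrrrrryyyyyyyyyyyyyy..........
208 .......yyyyyyyyyyyyyyyyyyrrrrryyyyyyyyyyyyyyy..........
212 .......yyyyyyyyyyyyyyyyyyyyyyyyyyyyyyyyyyyyyy..........
216 .......yyyyyyyyyyyyyyyyyyyyyyyyyyyyyyyyyyyyyy..........
220 .......yyyyyyyyyyyyyyyyyyyyyyyyyyyyyyyyyyyyyy..........
224 .......yyyyyyyyyyyyyyyyyyyyyyyyyyyyyyyyyyyyyy..........
228 ........yyyyyrrrrrrrrrrrrrrrrrrrrrrrrrryyyyyy..........
232 .....##yyyyyyrrrrrrrrrrrrrrrrrrrrrrrrrryyyyyy###.......
236 ....####yyyyyrrrrrrrrrrrrrrrrrrrrrrrrrryyyyyy####......
```

The peg now stands through the eye, its tip overlapping the tag at rows 192–210. I'll ease the tag down a little, release and back out along the tool axis.

{"name": "play_rows", "arguments": {"increments": [{"offset":[-2,0,0],"turn":[0,0,0]},{"offset":[-3,0,0],"turn":[0,0,0]},{"offset":[-3,0,0],"turn":[0,0,0]}]}}

```text
t: 46.22
eef_pos: [0.5584, 0.2603, 0.0955]
orientation: [0.957, 0.195, 0.211, -0.041]
wrist_force: [0.4, 0.7, -1.0]
opening: 0.0396
```

{"name": "play_rows", "arguments": {"increments": [{"offset":[0,0,0],"turn":[0,0,0]},{"offset":[0,0,0],"turn":[0,0,0]},{"offset":[0,0,0],"turn":[0,0,0]},{"offset":[0,0,0],"turn":[0,0,0]},{"offset":[0,0,0],"turn":[0,0,0]},{"offset":[0,0,0],"turn":[0,0,0]},{"offset":[0,0,0],"turn":[0,0,0]},{"offset":[-2,0,-10],"turn":[0,0,0]},{"offset":[-6,0,-22],"turn":[0,0,0]},{"offset":[-12,0,-36],"turn":[0,0,0]},{"offset":[-20,0,-50],"turn":[0,0,0]},{"offset":[-25,0,-62],"turn":[0,0,0]},{"offset":[-32,0,-74],"turn":[0,0,0]},{"offset":[-32,0,-74],"turn":[0,0,0]}], "fingers": 0.75}}

```text
t: 47.38
eef_pos: [0.5023, 0.237, 0.1509]
orientation: [0.957, 0.195, 0.212, -0.042]
wrist_force: [-0.0, -0.0, -0.4]
opening: 0.0657
```

```bash
python3 - <<'E'
from h import *
s=status.sense();d=view("wrist","w19");print(s["eef_pos"],s["opening"],s["wrist_force"],np.round(s["joints"],2))
g=d["img"].astype(int)
for v in range(60,230,5): print(v,''.join('r' if x[2]>90 and x[2]>2.2*x[1] else 'y' if x[2]>1.8*x[0]+20 else 'w' if x.min()>190 else '#' if x.max()<60 else '.' for x in g[v,260:380:2]))
print(proj(d,[peg(.055),peg(.0),POST+[0,0,.134]]).round(0))
E
```

```text
[0.5022555  0.23697544 0.15088477] 0.06569582820956867 [-0.01593384 -0.00580886 -0.38568317] [ 0.9  -0.05 -0.91  0.56 -0.39  0.59]
60 ............................................................
65 ............................................................
70 ............................................................
75 ............................................................
80 .........................wwwwwwww...........................
85 .........................wwww........yyyyy..................
90 ................yyyyyyyyyyyyyyyyyyyyyyyyyyy.................
95 ................yyyyyyyyyyyyyyyyyyyyyyyyyyy.................
100 ................yyyyyy.....rrrr......yyyyy..................
105 .................yyyyy.....rrrrr.....yyyyy..................
110 .................yyyyyyyyyyrrrrryyyyyyyyy...................
115 ..................yyyyyyyyyrrrrryyyyyyyyy...................
120 ..................yyyyyyyyyrrrrryyyyyyyyy...................
125 ..................yyyyyyyyyrrrrrrrrryyyy....................
130 ...................yyyyyyyyyyrrrrryyyyyy....................
13
[... 572 characters left out ...]
..........
180 ............................................................
185 ............................................................
190 ............................................................
195 ............................................................
200 ............................................................
205 ............................................................
210 ............................................................
215 ............................................................
220 ............................................................
225 ............................................................
[[318. 120.]
 [318.  90.]
 [318.  83.]]
```

{"name": "play_rows", "arguments": {"increments": [{"offset":[-2,0,-25],"turn":[0,-0.08,0]},{"offset":[-4,0,-50],"turn":[0,-0.16,0]},{"offset":[-6,0,-75],"turn":[0,-0.24,0]},{"offset":[-7,0,-95],"turn":[0,-0.32,0]},{"offset":[-7,0,-113],"turn":[0,-0.4,0]},{"offset":[-7,0,-113],"turn":[0,-0.43,0]},{"offset":[-7,0,-113],"turn":[0,-0.43,0]},{"offset":[-7,0,-113],"turn":[0,-0.43,0]},{"offset":[-7,0,-113],"turn":[0,-0.43,0]},{"offset":[-7,0,-113],"turn":[0,-0.43,0]},{"offset":[-7,0,-113],"turn":[0,-0.43,0]},{"offset":[-7,0,-113],"turn":[0,-0.43,0]}]}}

```text
t: 48.43
eef_pos: [0.4528, 0.2164, 0.2499]
orientation: [0.98, 0.2, 0.003, 0.001]
wrist_force: [-0.4, 0.3, 0.3]
opening: 0.0653
```

```bash
python3 - <<'E'
from h import *
s=status.sense();d=view("wrist","w20");print(s["eef_pos"],s["joint_velocities"],s["t"])
blobs(d,.1,100)
t=view("top","t3");t0=load("top0");
# blue strips of the cover, shut: columns at mid row
h=cv2.cvtColor(t["img"],cv2.COLOR_BGR2HSV);m=cv2.inRange(h,(105,120,80),(130,255,255))
for v in(185,200,225,240):
    u=np.flatnonzero(m[v,330:445])+330;print(v,u.tolist(),back(t,[[u.min()-.5,v],[u.max()+.5,v]],.056)[:,:2].round(4).tolist() if len(u) else "")
c=view("scene","s3");blobs(c,.1,20)
E
```

```text
[0.4527511  0.21641212 0.24990926] [ 7.74219730e-05 -4.05415888e-04  6.92687666e-03 -1.12758096e-03
 -2.47291662e-03 -1.08279658e-03] 48.4333
area 123.5 px [179.7 266.9] ctr [0.292  0.3295] box [[0.2595, 0.3252], [0.3212, 0.3423], [0.3245, 0.334], [0.2629, 0.3166]]
area 588.5 px [448.2 265.5] ctr [0.4208 0.0313] box [[0.4451, 0.0622], [0.4569, 0.039], [0.3968, -0.0001], [0.3843, 0.0242]]
area 835.5 px [202.  175.9] ctr [0.4095 0.339 ] box [[0.391, 0.3604], [0.414, 0.3647], [0.428, 0.318], [0.4051, 0.3129]]
area 235.0 px [305.5  33.5] ctr [0.5883 0.288 ] box [[0.5947, 0.2998], [0.6013, 0.2843], [0.5821, 0.2761], [0.5753, 0.2919]]
area 339.0 px [318.   13.8] ctr [0.6096 0.2835] box [[0.6036, 0.3058], [0.6224, 0.2644], [0.6156, 0.2611], [0.5967, 0.3027]]
185 [] 
200 [] 
225 [] 
240 [] 
area 57.5 px [235.5 396.5] ctr [ 0.733  -0.6079] box [[0.7121, -0.6149], [0.7483, -0.594], [0.7537, -0.6009], [0.7178, -0.6216]]
area 42.0 px [329.5 153. ] ctr [0.4609 0.211 ] box [[0.4555, 0.1829], [0.4373, 0.2472], [0.4669, 0.2385], [0.4838, 0.1753]]
area 20.5 px [375.2 152.6] ctr [0.5898 0.2964] box [[0.6128, 0.2253], [0.5592, 0.365], [0.5672, 0.3676], [0.6201, 0.2278]]
area 264.5 px [ 58.5 125.3] ctr [-0.4986 -0.1172] box [[-0.6686, -0.0518], [-0.672, -0.0152], [-0.3259, -0.1867], [-0.3279, -0.2153]]
area 28.5 px [ 48.5 102. ] ctr [-0.7218 -0.0122] box [[-0.7634, -0.0134], [-0.7198, 0.0142], [-0.6805, -0.0112], [-0.7233, -0.0382]]
area 69.5 px [75.5 94.5] ctr [-0.7059  0.0967] box [[-0.7344, 0.0666], [-0.7291, 0.156], [-0.6765, 0.1251], [-0.6835, 0.0389]]
area 160.0 px [54.6 49.1] ctr [-1.4398  0.4731] box [[-1.7378, 0.6007], [-1.7707, 0.6848], [-1.1313, 0.3336], [-1.1193, 0.2733]]
area 214.0 px [22.4 29.8] ctr [-2.1401  0.6882] box [[-2.9164, 1.0411], [-2.9787, 1.1231], [-1.3397, 0.3143], [-1.3255, 0.2742]]
```

```bash
python3 - <<'E'
from h import *
def edges(n,z=.056):
    d=load(n);h=cv2.cvtColor(d["img"],cv2.COLOR_BGR2HSV);m=cv2.inRange(h,(100,110,40),(130,255,255))
    for v in (60,90,120,150,170):
        u=np.flatnonzero(m[v]);runs=np.split(u,np.flatnonzero(np.diff(u)>3)+1)
        print(n,v,[(int(r[0]),int(r[-1]),back(d,[[r[0]-.5,v]],z)[0][:2].round(4).tolist(),back(d,[[r[-1]+.5,v]],z)[0][:2].round(4).tolist()) for r in runs if len(r)>3])
for n in("w2","w6","w8"):edges(n)
E
```

```text
w2 60 [(89, 111, [0.5832, 0.1055], [0.5842, 0.0775]), (380, 384, [0.5951, -0.2463], [0.5954, -0.2523]), (493, 498, [0.5998, -0.382], [0.6, -0.3892])]
w2 90 [(104, 126, [0.5493, 0.0921], [0.5503, 0.0635]), (378, 382, [0.561, -0.2468], [0.5612, -0.253]), (431, 451, [0.5632, -0.312], [0.5641, -0.3378]), (489, 493, [0.5657, -0.3832], [0.5659, -0.3893])]
w2 120 [(120, 140, [0.5139, 0.0769], [0.5148, 0.0502]), (377, 380, [0.5252, -0.2486], [0.5254, -0.2536]), (428, 448, [0.5275, -0.3128], [0.5284, -0.3392]), (485, 489, [0.53, -0.3845], [0.5302, -0.3907])]
w2 150 [(72, 77, [0.4737, 0.1444], [0.474, 0.1365]), (375, 379, [0.4877, -0.2491], [0.4879, -0.2556]), (481, 485, [0.4925, -0.3858], [0.4928, -0.3922])]
w2 170 [(112, 136, [0.4493, 0.0957], [0.4504, 0.0626]), (374, 377, [0.4616, -0.2499], [0.4618, -0.2552]), (478, 482, [0.4665, -0.3862], [0.4667, -0.3928])]
w6 60 [(80, 104, [0.5881, 0.1093], [0.589, 0.0795]), (379, 383, [0.5995, -0.2456], [0.5997, -0.2516]), (495, 499, [0.6039, -0.3827], [0.6041, -0.3886])]
w6 90 [(96, 118, [0.5548, 0.095], [0.5557, 0.067]), (378, 382, [0.5659, -0.2471], 
[... 847 characters left out ...]
123, [0.5553, 0.0949], [0.5561, 0.0701]), (264, 267, [0.562, -0.1025], [0.5622, -0.1074]), (316, 327, [0.5642, -0.1664], [0.5647, -0.1811]), (375, 379, [0.5666, -0.2387], [0.5668, -0.2448])]
w8 120 [(120, 140, [0.52, 0.0797], [0.5209, 0.0531]), (265, 268, [0.5263, -0.1034], [0.5265, -0.1084]), (315, 326, [0.5285, -0.1663], [0.529, -0.1814]), (373, 377, [0.531, -0.2391], [0.5312, -0.2454])]
w8 150 [(84, 89, [0.4806, 0.1312], [0.4809, 0.1234]), (266, 269, [0.4889, -0.1044], [0.4891, -0.1095]), (372, 375, [0.4937, -0.2408], [0.4939, -0.2459])]
w8 170 [(122, 144, [0.4562, 0.0852], [0.4573, 0.0549]), (267, 270, [0.463, -0.1055], [0.4631, -0.1107]), (371, 374, [0.4678, -0.2415], [0.468, -0.2467])]
```

The cover travelled 144.5 ± 0.5 mm between the open and shut pictures, so it is shut. The tag hangs at the stand and the robot is clear of everything.

```bash
python3 -c "
from workcell import ticket;print(ticket.close_job())"
```

```text
the job is handed in; nothing more can be done
None
```

The job is done and handed in at about 48 s of the 192 s allowed; no verdict was reported.

**What I did, in order:**
- Slid the cover open until it met the stop.
- Moved the four dispenser vials one by one into cradles 1, 2, 4 and 5. The middle cradle already held vial5.
- Slid the cover shut.
- Picked up the larger yellow tag. It had been knocked about 25 mm aside during the run, so I measured it again first. Then I threaded its eye over the peg and let go.

**Last checks:**
- **Vials:** all five lay between their ridges before the cover was shut, and the dispenser's low end was empty.
- **Cover:** its travel from open to shut measured about 144.5 mm of the nominal 145 mm, from pictures taken before I hung the tag.
- **Tag:** after release, the wrist picture showed it hanging with the peg through its eye. I checked this by pixel colours only, because I had used all 16 picture views.
- **Bystanders:** I did not re-measure them at the end. No contact showed in the forces I saw.

**What went wrong or disagreed:**
- **Fingertips:** in the pictures they sat about 28 mm behind the reported tool point. My first grasps of the tag passed over it, the vials were held near their top rims, and the grip slid off the handle as the cover reached its shut stop.
- **Tilt:** a first try at tilting the tag 40° ran into joint limits with nothing near, so I used 25° instead.
- **Peg:** its tip looked about 7 mm further out than described.

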